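# Dial open the office cash safe

## Robot

A 6-joint arm with a two-finger parallel gripper is mounted at the origin on the work surface. World frame = base frame: x ahead of the robot, y to its left, z up, the work surface at z = 0. Lengths are in m, angles in rad, forces in N, time in s.
With the tool pointing down it reaches from about 0.25 to 0.725 m from the base axis. Payload 4 kg.
Tool frame: the origin (TCP) lies at the very end of the fingers, on their centre line; the grasp point (between the pads) lies 19 mm behind it; z points along the fingers, y is the direction in which the jaws open and shut (so a half turn about z gives the same grasp; the last joint's range is limited). The gripper opens to 85 mm and grips with 20 to 120 N. Pads are 22 mm wide; open, the fingers measure 114 mm over their backs; the gripper's body (76 mm by 85 mm) begins 54 mm behind the grasp point. The pads swing forward as they close: fully open they stand 13 mm farther back than shut.
Start: joints at [-1.273, 0.241, 0.005, 1.335, 0, 1.571], TCP at [0.147, -0.478, 0.231] pointing down, gripper open.
Joint ranges: [-2.72, 2.72], [-1.05, 1.87], [-1.09, 1.28], [-1.99, 2.15], [-1.42, 1.44], [-3.14, 3.14]. Speed limits (rad/s): [2.79, 2.79, 3.14, 3.14, 3.14, 3.14].

## Interface

Orientations are given as a rotation vector (axis times angle).
In Python, from station import * gives the robot as it stands.
- The arm moves only by the shell command python3 -m pendant 'ROWS' [OPENING]. ROWS is JSON, a list of rows, each a list of 2 entries, a list of its own where there are three numbers: the shift along the tool's x, y, z in units of 30 mm (1.0 is 30 mm), then the turn, a rotation vector about the tool's x, y, z in units of 6 degrees (1.0 is 6 degrees). A call has 1 to 5 rows; each row shifts and turns the pose as measured when the row begins, along the tool's axes as they then stand; what a row does not reach is not made up. A row lasts 1/12 s, in which the tool goes at most 41.7 mm and 7.16 degrees, less where a joint would pass 70% of its speed; a pose out of reach is approached as far as the arm can. A call is refused whole if a number of a shift passes 1 or a number of a turn 1, either way. A call with a gripper value outside its range is refused whole. OPENING is the closure, from 0 (fully open) to 1 (shut), set as the call begins (- or left out, the last holds). The fingers move at their own pace and stop on an object; the grip force is fixed at half the most. Time passes only in rows, so rows that do not move let the fingers close. It gives the time, the measured TCP pose, the force and the opening at its end, in the units of the state.
- get_state(): the state, without advancing time (a new reading comes with each control period).
- grab_frame(name): name is "scene" or "top" or "wrist"; returns (picture, depth): 384x512x3 uint8, red, green, blue; 384x512 float32, m along the optical axis (not along the pixel's ray), 0 where there is no reading.
- camera_params(name): a dict with "vertical_fov" (degrees; the focal length in pixels is half the picture's height over the tangent of half this angle, whatever the lens; pixels are square), "cx", "cy" (the principal point, pixels), "view" (4x4, takes a point from world to camera coordinates); the wrist camera has in their place "tool_from_camera" (4x4, takes a point from camera to tool coordinates, whose origin is the TCP and whose axes are the flange's). Camera axes: x right, y down, z forward; pixel columns grow to the right and rows downward; lengths in m; the calibration is good to about 2 mm. A picture is of the moment at which its call begins: read the wrist's pose just before it. camera_params takes no time and is no camera call.
- sign_off(): hands the job in, once; it reports no verdict.
The state is a dict: "clock": time; "qpos": joint angles; "joint_velocities": joint speeds; "joint_torque": joint torques, N m; "position": TCP position; "orientation": TCP orientation; "ft_force": force on the tool from outside, world axes, zero at the start; "wrist_torque": the same for the moment, N m; "grip_width": finger opening in m.
Only numpy, scipy, OpenCV 4.12 (cv2) and the standard library are available. Lean on these libraries where they do the work, as an engineer would, in place of code of your own. Each camera call takes 0.05 s, during which the arm holds its last target.

## Task

Dial the petty-cash safe open by its crank knob: turn the dial clockwise at least two full turns and stop with the pointer at red, go back counter-clockwise, past red once, and on to blue (a turn and a quarter), then clockwise again, slowly, until the lock drops in somewhere along the yellow arc and stops the dial by itself. Turn gently throughout: the white needle must never be driven onto its red ticks. Then pull the drawer about 6 cm out by its black fin, let go, and leave the other things on the desk where they are.

Things in the scene. Friction and masses are not known exactly. Their poses are not given: they have to be found in the camera images.
- safe: green steel safe, fixed to the desk, 180 (x) x 176 (y) x 110 mm high; origin under its centre, its front (drawer) faces its own -x; a flat dial on its top, 5 mm behind (+x of) the middle
- dial_axis (a point): point on the vertical axis of the dial, 147 mm above the desk (37 mm above the lid), level with the middle of the crank knob
- dial (a joint): turn of the steel dial disc (92 mm across, its face 121 mm above the desk), rad: grows clockwise seen from above and counts on through full turns; a whole multiple of 2 pi = orange pointer line (and crank knob) toward the safe's front (-x). Turning it drags with 1 to 5 N at the knob. Stop within 5 degrees of the red and blue marks; the lock is set by the sequence alone (first wheel left at red, second at blue), so after a miss begin again with two turns clockwise
- drive (a joint): twist of the sprung drive under the dial, rad, shown by the white needle opposite the pointer: 0 = needle midway between two red ticks, negative when loaded clockwise. 6 N m per rad: the 0.08 rad where it reaches a tick is 14 N at the crank knob; usual dragging stays within 0.04
- knob (a point): middle of the upright black crank knob, 18 mm across and 38 mm tall (123 to 161 mm above the desk), 34 mm from the dial's axis, over the pointer line; it revolves freely on its post, so it can be held firmly and led round without turning the hand
- mark_red (a point): red dot on the black ring round the dial, 60 mm from the axis, 115 mm above the desk; 120 degrees clockwise from the front
- mark_blue (a point): blue dot on the ring, 60 mm from the axis; 30 degrees clockwise from the front
- mark_yellow (a point): middle of the yellow arc on the ring, 60 mm from the axis; 240 degrees clockwise from the front. The arc reaches 55 degrees to either side; the lock drops in at an unknown place within 50 degrees of this point: the drag eases, and at most 0.12 rad (7 degrees) further on the dial meets a springy stop and can turn neither way
- drawer (a joint): travel of the drawer toward the safe's front, m: 0 shut, 0.07 fully out; slides with about 3 N once the lock has dropped in, else it is blocked after 2 mm; stays where it is left
- pull (a point): grip point of the upright black fin on the drawer front: 14 mm thick (y of the safe), 34 mm long (x), 36 mm tall (68 to 104 mm above the desk); the point lies mid-length, 113 mm in front of the safe's middle, 90 mm above the desk
- tea: green bottle, 64 mm across, 200 mm tall, beside the safe; origin under its base; leave it
- marker: white and black marker pen lying on the desk, 125 mm long, 19 mm thick; leave it
- mouse: black computer mouse, 60 mm across, 34 mm high, on a 3 mm green mat; leave it
- stapler: blue stapler, 120 x 32 x 46 mm high; leave it
- tape: roll of clear tape lying flat, 84 mm across, 24 mm high; leave it

How it is judged:
By the outcome, as a careful person would: the job done as asked, in the order asked, and still so for the second after the job is handed in, with the robot touching nothing.
It also fails if it takes over 72 s, if anything falls off the work surface, if the arm or the gripper's body presses on something with over 40 N, if the wrist force passes 120 N, or if a joint passes its speed limit or range.

## Working session

There is one attempt and no reset: what is moved stays moved. The work goes in short steps, Python scripts to look and compute and a shell command to move; the robot and the scene stay as the last step left them, time stands still between calls to the robot, and variables do not carry over. Pictures are saved under pics/ and viewed, and the job is handed in when it is done.

```bash
ls; mkdir -p pics; python3 - <<'E'
from station import *
import cv2,numpy as np
print(get_state())
for n in ["scene","top","wrist"]:
    print(n,camera_params(n))
for n in ["scene","top"]:
    p,d=grab_frame(n); cv2.imwrite(f"pics/{n}0.png",p[:,:,::-1]); np.save(f"pics/{n}0.npy",d)
E
```

```text
pics
{'clock': 0.0, 'qpos': array([-1.27302439e+00,  2.41416603e-01,  3.73800785e-03,  1.33519386e+00,
        5.74006327e-08,  1.57080923e+00]), 'joint_velocities': array([-0.0002685 , -0.00014629, -0.0004232 , -0.00109979,  0.0001247 ,
        0.00053227]), 'joint_torque': array([-2.49463774e-03, -3.72318256e+01,  2.52406973e+01,  1.69219170e-02,
       -1.34004395e-04, -1.03817430e-05]), 'position': array([ 0.14651262, -0.47740045,  0.2304164 ]), 'orientation': array([-3.10480955e+00, -4.65688322e-01,  4.83366161e-04]), 'ft_force': array([-0.53961391,  0.42435673, -0.53443016]), 'wrist_torque': array([0.01844066, 0.00361774, 0.01002917]), 'grip_width': 0.08515824158750154}
scene {'vertical_fov': 46.55425354304143, 'cx': 255.65825705488314, 'cy': 190.20340227977255, 'view': array([[ 0.09684726,  0.99528456, -0.00540902, -0.09691185],
       [ 0.77588249, -0.07889977, -0.62592427, -0.37093306],
       [-0.62339953,  0.05642229, -0.77986509,  1.61529383],
       [ 0.        ,  0.        ,  0.        ,  1.        ]])}
top {'vertical_fov': 50.6266771371973, 'cx': 254.5924890738914, 'cy': 190.52652440602373, 'view': array([[ 0.02153513, -0.99963858,  0.01609197,  0.0425804 ],
       [-0.98270852, -0.02412565, -0.18358084,  0.57503934],
       [ 0.18390272, -0.01186028, -0.98287289,  1.16411506],
       [ 0.        ,  0.        ,  0.        ,  1.        ]])}
wrist {'vertical_fov': 71.81139068895881, 'cx': 257.7618820453473, 'cy': 190.97826241516373, 'tool_from_camera': array([[ 5.63192740e-04, -9.63078674e-01, -2.69219521e-01,
         6.76782747e-02],
       [ 9.99999590e-01,  7.33476285e-04, -5.31918555e-04,
         7.46764721e-04],
       [ 7.09745551e-04, -2.69219111e-01,  9.63078692e-01,
        -1.42413885e-01],
       [ 0.00000000e+00,  0.00000000e+00,  0.00000000e+00,
         1.00000000e+00]])}
```

View pics/scene0.png

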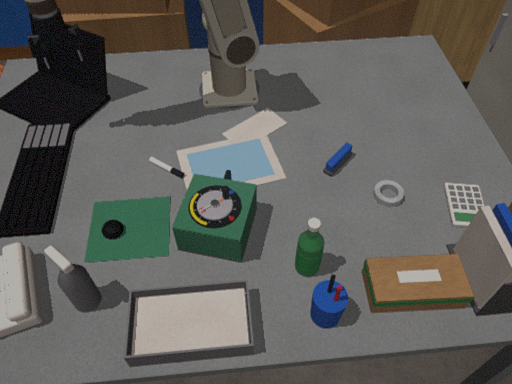

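View pics/top0.png

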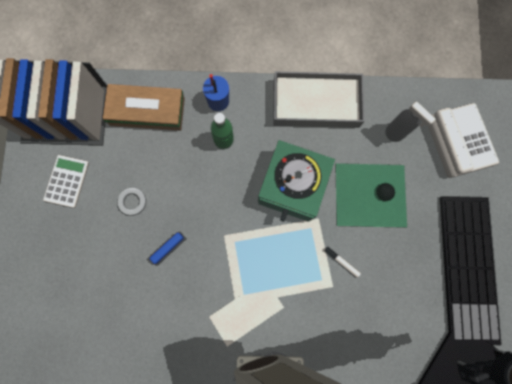

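The safe is at about (298,178) in the top picture, with its fin at (284,216). The bottle is at (222,132) and the pen at (343,262). I'll zoom in on the dial.

```bash
cat > h.py <<'E'
from station import *
import cv2,numpy as np
from scipy.spatial.transform import Rotation as R
def fixed(n):
    c=camera_params(n); f=192/np.tan(np.radians(c['vertical_fov'])/2); return f,c['cx'],c['cy'],np.array(c['view'])
def ray(n,u,v,z):
    "world point at height z"
    f,cx,cy,V=fixed(n); Rm=V[:3,:3]; o=-Rm.T@V[:3,3]; d=Rm.T@np.array([(u-cx)/f,(v-cy)/f,1]); return o+d*(z-o[2])/d[2]
def proj(n,p):
    f,cx,cy,V=fixed(n); q=V[:3,:3]@np.asarray(p)+V[:3,3]; return np.array([cx+f*q[0]/q[2],cy+f*q[1]/q[2]])
def cloud(n,d):
    f,cx,cy,V=fixed(n); v,u=np.mgrid[:384,:512]; P=np.stack([(u-cx)/f*d,(v-cy)/f*d,d],-1); return (P-V[:3,3])@V[:3,:3]
E
python3 - <<'E'
from h import *
p=cv2.imread('pics/top0.png'); c=p[130:230,245:345]; cv2.imwrite('pics/topc.png',cv2.resize(c,(600,600),interpolation=cv2.INTER_CUBIC))
p=cv2.imread('pics/scene0.png'); c=p[160:260,165:265]; cv2.imwrite('pics/scc.png',cv2.resize(c,(600,600),interpolation=cv2.INTER_CUBIC))
# lid by depth
P=cloud('top',np.load('pics/top0.npy'))
m=(abs(P[...,2]-.11)<.004)&(abs(P[...,0]-ray('top',298,178,.11)[0])<.15)&(abs(P[...,1]-ray('top',298,178,.11)[1])<.15)
pts=P[m][:,:2].astype(np.float32); print(len(pts),cv2.minAreaRect(pts), ray('top',298,178,.11))
P=cloud('scene',np.load('pics/scene0.npy'))
m=(abs(P[...,2]-.11)<.004)&(abs(P[...,0]-ray('top',298,178,.11)[0])<.15)&(abs(P[...,1]-ray('top',298,178,.11)[1])<.15)
pts=P[m][:,:2].astype(np.float32); print(len(pts),cv2.minAreaRect(pts))
E
```

```text
2482 ((0.5903862714767456, -0.05890388786792755), (0.17552000284194946, 0.21275804936885834), 71.79621887207031) [ 0.60293369 -0.0675525   0.11      ]
2669 ((0.608306884765625, -0.0663108304142952), (0.17594237625598907, 0.18250973522663116), 71.58763122558594)
```

View pics/topc.png

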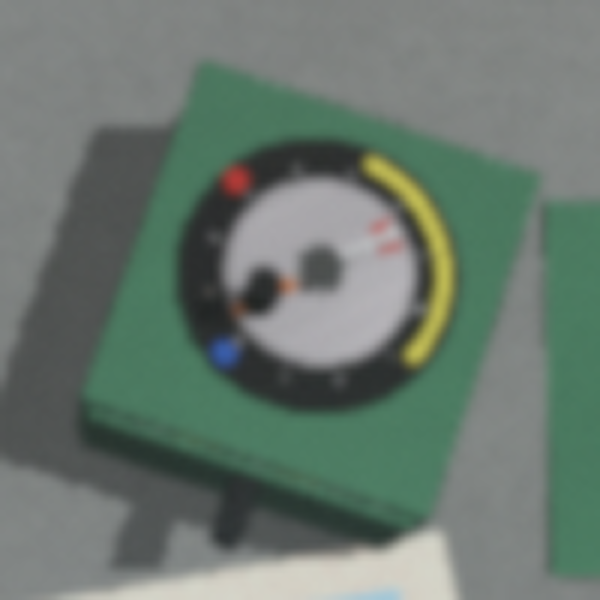

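View pics/scc.png

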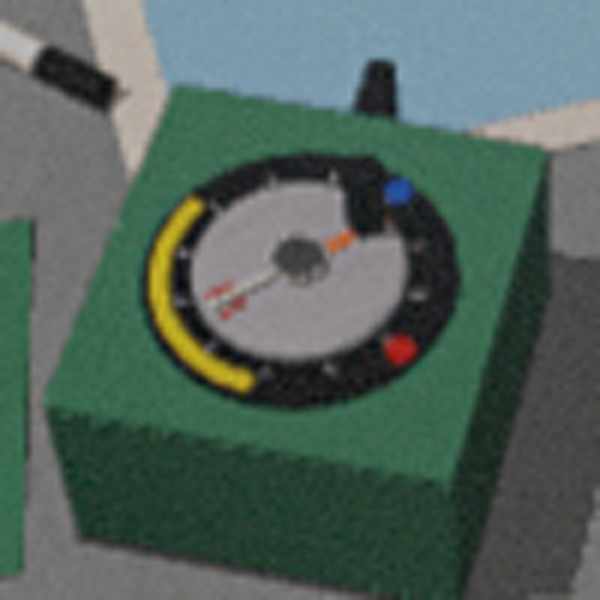

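```bash
cat > fit.py <<'E'
from h import *
from scipy.optimize import least_squares
g=lambda a,o:np.array([o[0]+(a[0]+.5)/6-.5,o[1]+(a[1]+.5)/6-.5])
T=(245,130);S=(165,160)
def mk(th,r,z):
    return np.array([.005-r*np.cos(th),r*np.sin(th),z])   # cw from above: front(-x)-> left(+y)
D=np.radians
obs=[('top',g((237,182),T),mk(D(120),.06,.115)),('top',g((225,352),T),mk(D(30),.06,.115)),('top',g((321,267),T),np.array([.005,0,.125])),
('top',g((205,60),T),np.array([.09,.088,.11])),('top',g((540,178),T),np.array([.09,-.088,.11])),('top',g((88,403),T),np.array([-.09,.088,.11])),
('scene',g((401,349),S),mk(D(120),.06,.115)),('scene',g((400,191),S),mk(D(30),.06,.115)),
('scene',g((45,408),S),np.array([.09,-.088,.11])),('scene',g((452,482),S),np.array([.09,.088,.11])),('scene',g((170,85),S),np.array([-.09,-.088,.11])),('scene',g((549,150),S),np.array([-.09,.088,.11]))]
def W(p,q): 
    c,s=np.cos(p[2]),np.sin(p[2]); return np.array([p[0]+c*q[0]-s*q[1],p[1]+s*q[0]+c*q[1],q[2]])
def res(p,sel=obs): return np.concatenate([proj(n,W(p,q))-o for n,o,q in sel])
if __name__=='__main__':
  for sel in (obs,[o for o in obs if o[0]=='top'],[o for o in obs if o[0]=='scene']):
    s=least_squares(res,[.6,-.065,-.3],args=(sel,)); print(s.x,np.degrees(s.x[2])); print(s.fun.reshape(-1,2).round(1).tolist())
  p=least_squares(res,[.6,-.065,-.3]).x
  print('axis',W(p,[.005,0,.147]),'pull',W(p,[-.113,0,.09]))
  for n in('top','scene'):
    print(n,proj(n,W(p,[-.113,0,.104])))
  # knob: top image black (263,290), z=.161
  k=ray('top',*g((263,290),T),.161); a=W(p,[.005,0,.147]); d=k-a; print('knob',k,np.hypot(*d[:2]))
  c,s_=np.cos(p[2]),np.sin(p[2]); l=np.array([c*d[0]+s_*d[1],-s_*d[0]+c*d[1]]); print('dial deg',np.degrees(np.arctan2(l[1],-l[0])))
  st=get_state(); print(R.from_rotvec(st['orientation']).as_matrix().round(3))
E
python3 fit.py
```

```text
[ 0.60664332 -0.06537814 -0.31094798] -17.81600709124903
[[0.0, -0.5], [0.3, -0.1], [0.3, -0.1], [-0.6, -0.9], [0.9, -1.3], [-1.1, -0.8], [0.0, -0.3], [-0.3, -0.5], [-0.8, -0.8], [0.5, -0.6], [0.0, -0.8], [0.1, -1.2]]
[ 0.60476612 -0.06541188 -0.31219562] -17.887491448207367
[[0.0, 0.1], [0.3, 0.5], [0.3, 0.5], [-0.5, -0.3], [1.0, -0.6], [-1.1, -0.2]]
[ 0.60878942 -0.06526352 -0.31153196] -17.84946649536291
[[0.1, 0.4], [-0.2, 0.2], [-0.8, -0.2], [0.6, 0.2], [0.1, -0.2], [0.2, -0.6]]
axis [ 0.61140354 -0.06690795  0.147     ] pull [ 0.49906235 -0.03080451  0.09      ]
top [284.77083507 213.83256769]
scene [226.49683377 173.25305365]
knob [ 0.59118651 -0.0350174   0.161     ] 0.03775890762786918
dial deg 39.811309823653666
[[ 0.956  0.293 -0.001]
 [ 0.293 -0.956  0.002]
 [ 0.    -0.002 -1.   ]]
```

```bash
cat >> h.py <<'E'
YAW=-0.311
def plan(tp,yaw,n=5,st=None,step=1.0,turn=1.0,sh=None):
    """rows toward TCP position tp with tool down and tool y at safe +y (yaw) ; prints"""
    st=st or get_state()
    p=np.array(st['position']);Rm=R.from_rotvec(st['orientation'])
    y=np.array([-np.sin(yaw),np.cos(yaw),0]);z=np.array([0,0,-1.]);Rt=R.from_matrix(np.stack([np.cross(y,z),y,z],1))
    rows=[]
    for i in range(n):
        d=Rm.inv().apply(tp-p)/.03; m=max(1,abs(d).max()/step); d=d/m
        w=(Rm.inv()*Rt).as_rotvec(); w=w/np.radians(6); w=w/max(1,abs(w).max()/turn)
        d=d.round(2);w=w.round(2); rows.append([d.tolist(),w.tolist()])
        p=p+Rm.apply(d*.03); Rm=Rm*R.from_rotvec(w*np.radians(6))
    print(str(rows).replace(' ','').replace('-0.0,','0,').replace('-0.0]','0]').replace('0.0,','0,').replace('0.0]','0]'))
    print('t',round(st['clock'],2),'pos',st['position'].round(4),'F',st['ft_force'].round(1),'left',(tp-st['position']).round(4))
E
python3 - <<'E'
from h import *
P=cloud('top',np.load('pics/top0.npy'))
print('tea',P[128:140:3,222].round(3).tolist(), ray('top',219,119,.2))
plan(np.array([.52,-.04,.27]),YAW)
E
```

```text
tea [[0.733, 0.153, 0.151], [0.726, 0.153, 0.146], [0.722, 0.154, 0.132], [0.716, 0.154, 0.122]] [0.74150131 0.15845037 0.2       ]
[[[1.0,-0.64,-0.08],[0,0,-1.0]],[[1.0,-0.5,-0.08],[0,0,-1.0]],[[1.0,-0.37,-0.07],[0,0,-1.0]],[[1.0,-0.26,-0.07],[0,0,-1.0]],[[1.0,-0.15,-0.07],[0,0,-1.0]]]
t 0.1 pos [ 0.1465 -0.4774  0.2305] F [0.2 0.3 0.2] left [0.3735 0.4374 0.0395]
```

```bash
python3 -m pendant '[[[1,-0.64,-0.08],[0,0,-1]],[[1,-0.5,-0.08],[0,0,-1]],[[1,-0.37,-0.07],[0,0,-1]],[[1,-0.26,-0.07],[0,0,-1]],[[1,-0.15,-0.07],[0,0,-1]]]'; python3 - <<'E'
from h import *
print(get_state()['qpos'].round(3))
plan(np.array([.52,-.04,.27]),YAW)
E
```

```text
clock: 0.52
position: [0.2503, -0.3522, 0.238]
orientation: [-2.867, -1.265, 0.003]
ft_force: [0.8, -0.3, -0.1]
grip_width: 0.0853
[-0.953  0.109 -0.138  1.331 -0.     1.358]
[[[1.0,-0.03,-0.08],[0,0,-1.0]],[[1.0,0.08,-0.08],[0,0,-1.0]],[[1.0,0.18,-0.08],[0,0,-1.0]],[[1.0,0.29,-0.08],[0,0,-1.0]],[[1.0,0.41,-0.08],[0,-0.01,-1.0]]]
t 0.52 pos [ 0.2503 -0.3522  0.238 ] F [ 0.8 -0.3 -0.1] left [0.2697 0.3122 0.032 ]
```

```bash
python3 -m pendant '[[[1,-0.03,-0.08],[0,0,-1]],[[1,0.08,-0.08],[0,0,-1]],[[1,0.18,-0.08],[0,0,-1]],[[1,0.29,-0.08],[0,0,-1]],[[1,0.41,-0.08],[0,0,-1]]]'; python3 - <<'E'
from h import *
print(get_state()['qpos'].round(3))
plan(np.array([.52,-.04,.27]),YAW)
E
```

```text
clock: 0.93
position: [0.3517, -0.2268, 0.2491]
orientation: [-2.414, -1.992, 0.0]
ft_force: [0.8, 0.6, -0.1]
grip_width: 0.085
[-0.575  0.08  -0.142  1.36   0.003  1.187]
[[[1.0,0.6,-0.1],[0,-0.01,-1.0]],[[1.0,0.75,-0.1],[0,-0.01,-1.0]],[[1.0,0.93,-0.11],[0,-0.01,-1.0]],[[0.87,1.0,-0.11],[0,-0.01,-1.0]],[[0.7,1.0,-0.1],[0,-0.01,-1.0]]]
t 0.93 pos [ 0.3517 -0.2268  0.2491] F [ 0.8  0.6 -0.1] left [0.1683 0.1868 0.0209]
```

```bash
python3 -m pendant '[[[1,0.6,-0.1],[0,0,-1]],[[1,0.75,-0.1],[0,0,-1]],[[1,0.9,-0.1],[0,0,-1]],[[0.85,1,-0.1],[0,0,-1]],[[0.7,1,-0.1],[0,0,-1]]]'; python3 - <<'E'
from h import *
print(get_state()['qpos'].round(3))
plan(np.array([.52,-.04,.27]),YAW)
E
```

```text
clock: 1.35
position: [0.4787, -0.0771, 0.2634]
orientation: [-1.783, -2.57, -0.002]
ft_force: [0.0, -0.9, 0.6]
grip_width: 0.0856
[-0.164  0.209  0.047  1.422  0.007  1.049]
[[[0.39,1.0,-0.13],[0,-0.02,-1.0]],[[0.21,0.75,-0.09],[0,-0.02,-1.0]],[[0,0,0],[0,-0.02,-1.0]],[[0,0,0],[0,-0.01,-1.0]],[[0,0,0],[0,-0.02,-1.0]]]
t 1.35 pos [ 0.4787 -0.0771  0.2634] F [ 0.  -0.9  0.6] left [0.0413 0.0371 0.0066]
```

```bash
python3 -m pendant '[[[0.4,1,-0.1],[0,0,-1]],[[0.2,0.75,-0.1],[0,0,-1]],[[0,0,0],[0,0,-1]],[[0,0,0],[0,0,-1]],[[0,0,0],[0,0,-1]]]'; python3 -m pendant '[[[0,0,0],[0,0,-1]],[[0,0,0],[0,0,-1]],[[0,0,0],[0,0,-1]],[[0,0,0],[0,0,-1]],[[0,0,0],[0,0,-1]]]'; python3 - <<'E'
from h import *
print(get_state()['qpos'].round(3))
plan(np.array([.52,-.04,.27]),YAW)
p,d=grab_frame('wrist');cv2.imwrite('pics/w1.png',p[:,:,::-1]);np.save('pics/w1.npy',d)
s=get_state();np.savez('pics/w1s.npz',p=s['position'],o=s['orientation'])
E
```

```text
clock: 1.77
position: [0.5259, -0.0287, 0.2661]
orientation: [-0.996, -2.962, -0.009]
ft_force: [-0.4, -0.5, -0.8]
grip_width: 0.0853
clock: 2.18
position: [0.5247, -0.0273, 0.2624]
orientation: [-0.148, -3.115, -0.016]
ft_force: [0.5, -0.3, -0.3]
grip_width: 0.0854
[-0.058  0.3    0.165  1.458  0.01   0.037]
[[[0.12,-0.44,-0.25],[0.03,-0.11,1.0]],[[0,0,0],[0.03,-0.11,1.0]],[[0,0,0],[0,-0.01,0.06]],[[0,0,0],[0,0,0]],[[0,0,0],[0,0,0]]]
t 2.18 pos [ 0.5247 -0.0273  0.2624] F [ 0.5 -0.3 -0.3] left [-0.0047 -0.0127  0.0076]
```

View pics/w1.png

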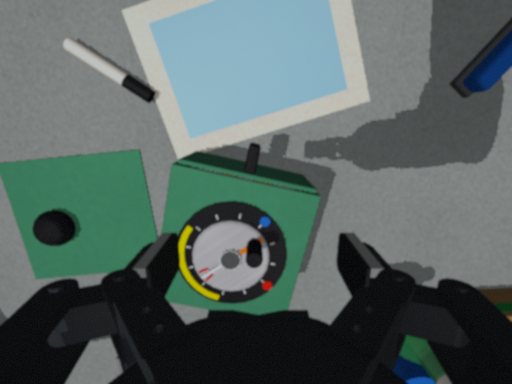

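```bash
python3 - <<'E'
from h import *
p=cv2.imread('pics/w1.png'); cv2.imwrite('pics/w1c.png',cv2.resize(p[145:305,155:335],(720,640)[:2] if 0 else (675,600),interpolation=cv2.INTER_CUBIC))
E
```

```text
(no output)
```

View pics/w1c.png

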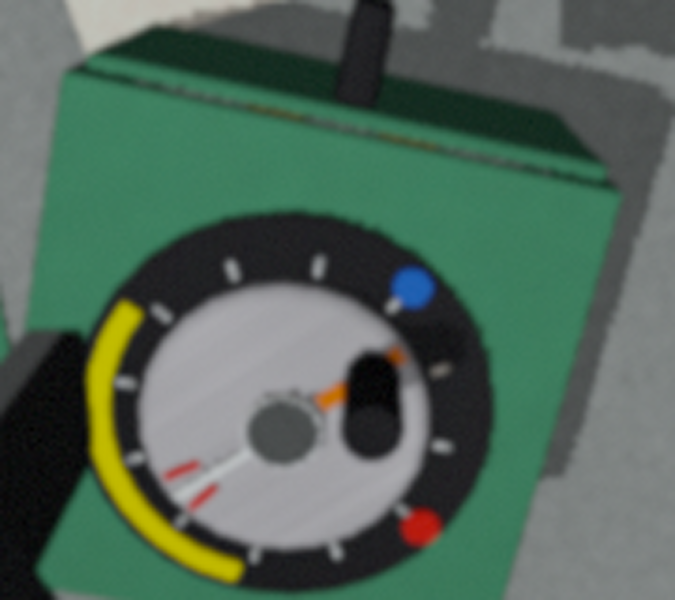

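```bash
cat >> h.py <<'E'
CW=camera_params('wrist'); FW=192/np.tan(np.radians(CW['vertical_fov'])/2); TC=np.array(CW['tool_from_camera'])
def wproj(q,pos,ori):
    t=R.from_rotvec(ori).inv().apply(np.asarray(q)-pos); c=(t-TC[:3,3])@TC[:3,:3]
    return np.array([CW['cx']+FW*c[0]/c[2],CW['cy']+FW*c[1]/c[2]])
def wray(u,v,z,pos,ori):
    Rm=R.from_rotvec(ori); o=pos+Rm.apply(TC[:3,3]); d=Rm.apply(TC[:3,:3]@np.array([(u-CW['cx'])/FW,(v-CW['cy'])/FW,1])); return o+d*(z-o[2])/d[2]
E
cat > fit2.py <<'E'
from h import *; from fit import obs,W,mk,D
from scipy.optimize import least_squares
s=np.load('pics/w1s.npz');pos,ori=s['p'],s['o']
g=lambda u,v:np.array([155+(u+.5)/3.75-.5,145+(v+.5)/3.75-.5])
ob=[(g(413,287),mk(D(30),.06,.115)),(g(421,527),mk(D(120),.06,.115)),(g(282,432),np.array([.005,0,.126])),(g(133,308),mk(D(295),.06,.115)),(g(238,572),mk(D(185),.06,.115)),(g(64,72),np.array([-.09,-.088,.11])),(g(620,190),np.array([-.09,.088,.11]))]
fw=lambda p:np.concatenate([wproj(W(p,q),pos,ori)-o for o,q in ob])
r=least_squares(fw,[.6,-.065,-.3]);print(r.x,r.fun.reshape(-1,2).round(1).tolist())
from fit import res
r2=least_squares(lambda p:np.concatenate([fw(p)*.5,res(p)]),[.6,-.065,-.3]);print('joint',r2.x)
for p in (r.x,r2.x):
  a=W(p,[.005,0,0]); k=wray(*g(372,432),.161,pos,ori); d=k-a; c,s_=np.cos(p[2]),np.sin(p[2]); l=[c*d[0]+s_*d[1],-s_*d[0]+c*d[1]]
  print('axis',a,'knob',k,np.hypot(*l),np.degrees(np.arctan2(l[1],-l[0])),'pull',W(p,[-.113,0,.09]))
d=np.load('pics/w1.npy')
for n,u,v in(('face',200,520),('hub',282,432),('knob',372,432),('lid',150,160)):
  x=g(u,v); zc=d[int(round(x[1])),int(round(x[0]))]; q=R.from_rotvec(ori).apply(TC[:3,:3]@(np.array([(x[0]-CW['cx'])/FW,(x[1]-CW['cy'])/FW,1])*zc)+TC[:3,3])+pos; print(n,q.round(4))
E
python3 fit2.py
```

```text
[ 0.60599946 -0.06537735 -0.31000844] [[0.0, -0.1], [0.4, 0.0], [0.3, 0.4], [-0.6, 0.8], [-0.4, -0.0], [-1.3, -0.9], [1.7, 0.2]]
joint [ 0.60634395 -0.06539016 -0.31079015]
axis [ 0.61076111 -0.06690269  0.        ] knob [ 0.59378758 -0.03733727  0.161     ] 0.03409126637553281 42.37766123572086 pull [ 0.49838605 -0.03090482  0.09      ]
axis [ 0.61110442 -0.06691921  0.        ] knob [ 0.59378758 -0.03733727  0.161     ] 0.03427774647193591 41.84896001035503 pull [ 0.49875753 -0.03083351  0.09      ]
face [ 0.6429 -0.0986  0.1189]
hub [ 0.6103 -0.0672  0.1258]
knob [ 0.5936 -0.0373  0.1613]
lid [ 0.5238 -0.0991  0.1097]
```

```bash
sed -i 's/^YAW=.*/YAW=-0.310/' h.py; python3 - <<'E'
from h import *
plan(np.array([.5938,-.0373,.19]),YAW)
E
```

```text
[[[-1.0,-0.06,0.99],[0.03,-0.11,1.0]],[[-0.99,0.05,1.0],[0.03,-0.11,1.0]],[[-0.37,0.05,0.38],[0.01,-0.01,0.08]],[[0,0,0],[0,0,0]],[[0,0,0],[0,0,0]]]
t 2.23 pos [ 0.5246 -0.0272  0.2623] F [ 0.9 -0.1 -0.7] left [ 0.0692 -0.0101 -0.0723]
```

```bash
python3 -m pendant '[[[-1,-0.06,0.8],[0.03,-0.11,1]],[[-0.99,0.05,0.8],[0.03,-0.11,1]],[[-0.37,0.05,0.2],[0,0,0.08]],[[0,0,0],[0,0,0]]]'; python3 - <<'E'
from h import *
plan(np.array([.5938,-.0373,.19]),YAW)
E
```

```text
clock: 2.57
position: [0.5957, -0.0379, 0.2067]
orientation: [0.508, 3.099, 0.001]
ft_force: [1.2, -0.3, 0.3]
grip_width: 0.0857
[[[0.07,0,0.56],[0.01,0.01,-0.14]],[[0,0,0],[0,0,0]],[[0,0,0],[0,0,0]],[[0,0,0],[0,0,0]],[[0,0,0],[0,0,0]]]
t 2.57 pos [ 0.5957 -0.0379  0.2067] F [ 1.2 -0.3  0.3] left [-0.0019  0.0006 -0.0167]
```

```bash
python3 -m pendant '[[[0.07,0,0.56],[0,0,-0.14]],[[0,0,0.2],[0,0,0]],[[0,0,0],[0,0,0]]]'; python3 - <<'E'
from h import *
plan(np.array([.5938,-.0373,.131]),YAW)
E
```

```text
clock: 2.82
position: [0.5923, -0.0372, 0.1834]
orientation: [-0.483, -3.101, -0.001]
ft_force: [-0.5, -0.3, 0.4]
grip_width: 0.0855
[[[-0.03,0.01,1.0],[0,-0.03,0.01]],[[-0.02,0,0.75],[0,0,0]],[[0,0,0],[0,0,0]],[[0,0,0],[0,0,0]],[[0,0,0],[0,0,0]]]
t 2.82 pos [ 0.5923 -0.0372  0.1834] F [-0.5 -0.3  0.4] left [ 0.0015 -0.0001 -0.0524]
```

```bash
python3 -m pendant '[[[-0.03,0,0.8],[0,0,0]],[[-0.02,0,0.6],[0,0,0]],[[0,0,0.2],[0,0,0]],[[0,0,0],[0,0,0]]]'; python3 - <<'E'
from h import *
plan(np.array([.5938,-.0373,.131]),YAW)
E
```

```text
clock: 3.15
position: [0.5937, -0.0375, 0.1402]
orientation: [0.483, 3.102, 0.002]
ft_force: [-0.1, -0.4, -0.3]
grip_width: 0.0853
[[[0,0.01,0.31],[0.02,0.02,0.01]],[[0,0,0],[0,0,0]],[[0,0,0],[0,0,0]],[[0,0,0],[0,0,0]],[[0,0,0],[0,0,0]]]
t 3.15 pos [ 0.5937 -0.0375  0.1402] F [-0.1 -0.4 -0.3] left [ 0.0001  0.0002 -0.0092]
```

```bash
python3 -m pendant '[[[0,0.01,0.3],[0,0,0]],[[0,0,0],[0,0,0]],[[0,0,0],[0,0,0]],[[0,0,0],[0,0,0]]]' 0.68; python3 - <<'E'
from h import *
plan(np.array([.5938,-.0373,.131]),YAW)
p,d=grab_frame('wrist');cv2.imwrite('pics/w2.png',p[:,:,::-1])
E
```

```text
clock: 3.48
position: [0.5951, -0.0372, 0.1351]
orientation: [0.482, 3.096, 0.003]
ft_force: [0.6, 0.2, -0.4]
grip_width: 0.0387
[[[0.04,-0.02,0.14],[0.03,0.07,0.01]],[[0,0,0],[0,0,0]],[[0,0,0],[0,0,0]],[[0,0,0],[0,0,0]],[[0,0,0],[0,0,0]]]
t 3.48 pos [ 0.5951 -0.0372  0.1351] F [ 0.6  0.2 -0.4] left [-0.0013 -0.0001 -0.0041]
```

View pics/w2.png

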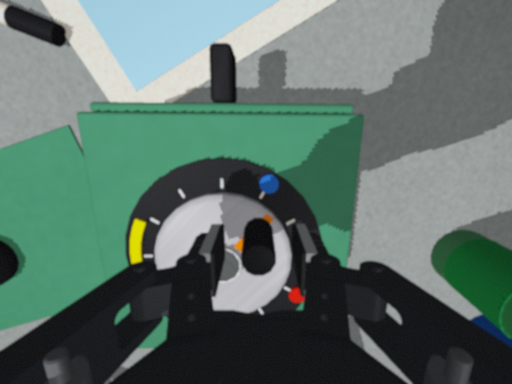

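The knob is between the fingers at (259,245), roughly centred, and the hub at (226,265) is clear of them. I'll lower slightly and close.

```bash
python3 -m pendant '[[[0.04,0,0.14],[0,0,0]],[[0,0,0],[0,0,0]],[[0,0,0],[0,0,0]]]' 0.78; python3 -m pendant '[[[0,0,0],[0,0,0]],[[0,0,0],[0,0,0]],[[0,0,0],[0,0,0]],[[0,0,0],[0,0,0]]]' 0.9; python3 - <<'E'
from h import *
plan(np.array([.5938,-.0373,.131]),YAW)
p,d=grab_frame('wrist');cv2.imwrite('pics/w3.png',p[:,:,::-1])
E
```

```text
clock: 3.78
position: [0.5952, -0.0369, 0.1324]
orientation: [0.482, 3.093, 0.004]
ft_force: [0.3, 0.1, 0.1]
grip_width: 0.0187
clock: 4.12
position: [0.5952, -0.037, 0.1326]
orientation: [0.482, 3.093, 0.003]
ft_force: [0.5, -0.5, 0.0]
grip_width: 0.0162
[[[0.04,-0.02,0.05],[0.04,0.11,0.01]],[[0,0,0],[0,0,0]],[[0,0,0],[0,0,0]],[[0,0,0],[0,0,0]],[[0,0,0],[0,0,0]]]
t 4.12 pos [ 0.5952 -0.037   0.1326] F [ 0.5 -0.5  0. ] left [-0.0014 -0.0003 -0.0016]
```

View pics/w3.png

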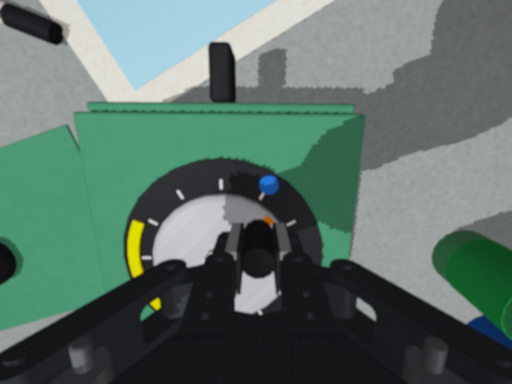

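```bash
cat >> h.py <<'E'
AX=np.array([.6108,-.0669]); OFF=np.zeros(2); ZT=.132
def dial(step,n=5,gain=1.0,final=None,st=None):
    st=st or get_state(); c,s=np.cos(YAW),np.sin(YAW)
    def tl(v): x=c*v[0]+s*v[1]; y=-s*v[0]+c*v[1]; return np.array([-x,y])
    q=tl(st['position'][:2]-OFF-AX); th=np.arctan2(q[1],q[0]); r=np.hypot(*q)
    F=tl(st['ft_force'][:2]); ta=np.array([-np.sin(th),np.cos(th)])
    print(f"t {st['clock']:.2f} theta {np.degrees(th):.1f} r {r*1e3:.1f} Ftan {F@ta:.1f} Frad {F@[np.cos(th),np.sin(th)]:.1f} z {st['position'][2]:.4f} Fz {st['ft_force'][2]:.1f} T {st['wrist_torque'].round(2)} w {st['grip_width']:.4f}")
    t0=th; out=[]; qq=q
    Rt=R.from_matrix(np.array([[-c,-s,0],[-s,c,0],[0,0,-1.]]).T); Rm=R.from_rotvec(st['orientation']); w=(Rm.inv()*Rt).as_rotvec()/np.radians(6)
    for i in range(n):
        t1=t0+np.radians(step); tg=.034*np.array([np.cos(t1),np.sin(t1)])
        d=(tg-qq)/.03*gain; out.append([d.round(2).tolist(),]); t0=t1; qq=tg
    z=np.round((st['position'][2]-ZT)/.03,2)
    print('[['+']],[['.join(f'[{o[0][0]},{o[0][1]},{z if i==0 else 0}],[{w[0]:.2f},{w[1]:.2f},{w[2]:.2f}' if i==0 else f'[{o[0][0]},{o[0][1]},0],[0,0,0' for i,o in enumerate(out)).replace('[[[','[[[')+']]]')
    return np.degrees(th)
E
python3 -c "
from h import *
dial(8,5)"
```

```text
t 4.17 theta 44.7 r 33.7 Ftan -1.6 Frad -0.3 z 0.1326 Fz -0.4 T [-0.01  0.07  0.05] w 0.0162
[[[-0.11,0.11,0.02],[0.04,0.11,0.01]],[[[-0.13,0.09,0],[0,0,0]],[[[-0.14,0.07,0],[0,0,0]],[[[-0.15,0.05,0],[0,0,0]],[[[-0.16,0.03,0],[0,0,0]]]
```

Test with two rows.

```bash
sed -i "s/']],\[\['.join/']],['.join/" h.py; python3 -m pendant '[[[-0.11,0.11,0.02],[0.04,0.11,0]],[[-0.13,0.09,0],[0,0,0]]]';python3 -c "
from h import *
dial(8,5)"
```

```text
clock: 4.33
position: [0.6028, -0.034, 0.1327]
orientation: [-0.485, -3.102, 0.002]
ft_force: [-1.5, -0.6, -0.7]
grip_width: 0.0162
t 4.33 theta 58.6 r 33.8 Ftan -1.6 Frad -0.2 z 0.1327 Fz -0.7 T [-0.02  0.12 -0.05] w 0.0162
[[[-0.14,0.08,0.02],[-0.02,-0.02,0.00]],[[-0.15,0.05,0],[0,0,0]],[[-0.15,0.03,0],[0,0,0]],[[-0.16,0.01,0],[0,0,0]],[[-0.16,-0.01,0],[0,0,0]]]
```

```bash
python3 -m pendant '[[[-0.14,0.08,0.02],[0,0,0]],[[-0.15,0.05,0],[0,0,0]],[[-0.15,0.03,0],[0,0,0]],[[-0.16,0.01,0],[0,0,0]],[[-0.16,-0.01,0],[0,0,0]]]';python3 -c "
from h import *
dial(11,5)"
```

```text
clock: 4.75
position: [0.6272, -0.0369, 0.1326]
orientation: [-0.484, -3.101, 0.005]
ft_force: [-3.9, -0.8, 3.3]
grip_width: 0.0163
t 4.75 theta 100.9 r 34.2 Ftan -3.1 Frad -2.6 z 0.1326 Fz 3.3 T [-0.37  0.52 -0.01] w 0.0163
[[[-0.21,-0.07,0.02],[-0.03,-0.02,0.00]],[[-0.19,-0.1,0],[0,0,0]],[[-0.17,-0.13,0],[0,0,0]],[[-0.14,-0.16,0],[0,0,0]],[[-0.11,-0.19,0],[0,0,0]]]
```

```bash
python3 -m pendant '[[[-0.21,-0.07,0],[0,0,0]],[[-0.19,-0.1,0],[0,0,0]],[[-0.17,-0.13,0],[0,0,0]],[[-0.14,-0.16,0],[0,0,0]],[[-0.11,-0.19,0],[0,0,0]]]';python3 -c "
from h import *
dial(11,5)
p,d=grab_frame('wrist');cv2.imwrite('pics/w4.png',p[:,:,::-1])"
```

```text
clock: 5.17
position: [0.6452, -0.0638, 0.1325]
orientation: [-0.481, -3.097, 0.002]
ft_force: [-5.1, 1.0, 5.6]
grip_width: 0.0161
t 5.17 theta 157.1 r 34.5 Ftan -1.4 Frad -5.0 z 0.1325 Fz 5.6 T [ 0.36  1.07 -0.02] w 0.0161
[[[-0.05,-0.21,0.02],[-0.02,-0.06,0.02]],[[-0.02,-0.22,0],[0,0,0]],[[0.02,-0.22,0],[0,0,0]],[[0.06,-0.21,0],[0,0,0]],[[0.1,-0.19,0],[0,0,0]]]
```

View pics/w4.png

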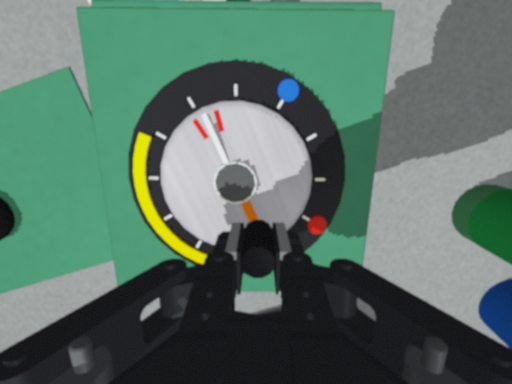

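The needle (white, at (217,140)) sits midway between the red ticks, and the pointer is at about 157°. I'll continue.

```bash
python3 -m pendant '[[[-0.05,-0.21,0],[0,0,0]],[[-0.02,-0.22,0],[0,0,0]],[[0.02,-0.22,0],[0,0,0]],[[0.06,-0.21,0],[0,0,0]],[[0.1,-0.19,0],[0,0,0]]]';python3 -c "
from h import *
dial(11,5)"
```

```text
clock: 5.63
position: [0.6352, -0.0912, 0.1326]
orientation: [-0.477, -3.101, -0.019]
ft_force: [-0.7, 4.7, 1.2]
grip_width: 0.0163
t 5.63 theta -152.9 r 34.4 Ftan -2.8 Frad -3.8 z 0.1326 Fz 1.2 T [ 0.74 -0.18 -0.01] w 0.0163
[[[0.13,-0.18,0.02],[0.11,-0.05,0.04]],[[0.15,-0.16,0],[0,0,0]],[[0.18,-0.13,0],[0,0,0]],[[0.2,-0.09,0],[0,0,0]],[[0.21,-0.05,0],[0,0,0]]]
```

```bash
python3 -m pendant '[[[0.13,-0.18,0],[0.1,0,0]],[[0.15,-0.16,0],[0,0,0]],[[0.18,-0.13,0],[0,0,0]],[[0.2,-0.09,0],[0,0,0]],[[0.21,-0.05,0],[0,0,0]]]';python3 -c "
from h import *
dial(12,5)"
```

```text
clock: 6.05
position: [0.6091, -0.101, 0.1327]
orientation: [0.474, 3.098, 0.01]
ft_force: [4.7, 2.7, -1.5]
grip_width: 0.0162
t 6.05 theta -104.9 r 34.2 Ftan -4.5 Frad -2.9 z 0.1327 Fz -1.5 T [ 0.46 -0.74  0.02] w 0.0162
[[[0.24,-0.03,0.02],[0.07,0.06,0.06]],[[0.24,0.01,0],[0,0,0]],[[0.23,0.06,0],[0,0,0]],[[0.21,0.11,0],[0,0,0]],[[0.18,0.15,0],[0,0,0]]]
```

```bash
python3 -m pendant '[[[0.24,-0.03,0],[0,0,0.06]],[[0.24,0.01,0],[0,0,0]],[[0.23,0.06,0],[0,0,0]],[[0.21,0.11,0],[0,0,0]],[[0.18,0.15,0],[0,0,0]]]';python3 -c "
from h import *
dial(12,5)"
```

```text
clock: 6.47
position: [0.5832, -0.0863, 0.1327]
orientation: [0.489, 3.081, -0.0]
ft_force: [6.0, -3.8, -2.9]
grip_width: 0.0161
t 6.47 theta -52.8 r 33.7 Ftan -6.5 Frad -2.7 z 0.1327 Fz -2.9 T [-0.77 -1.19  0.01] w 0.0161
[[[0.18,0.16,0.02],[0.03,0.21,-0.04]],[[0.14,0.19,0],[0,0,0]],[[0.09,0.22,0],[0,0,0]],[[0.04,0.23,0],[0,0,0]],[[-0.0,0.24,0],[0,0,0]]]
```

```bash
python3 -m pendant '[[[0.1,0.09,0],[0,0.2,0]]]';python3 -c "
from h import *
dial(9,5)
p,d=grab_frame('wrist');cv2.imwrite('pics/w5.png',p[:,:,::-1])"
```

```text
clock: 6.55
position: [0.5813, -0.0835, 0.1327]
orientation: [0.493, 3.099, 0.002]
ft_force: [6.0, 0.2, -3.9]
grip_width: 0.0163
t 6.55 theta -47.1 r 33.8 Ftan -2.7 Frad -5.3 z 0.1327 Fz -3.9 T [ 0.05 -1.45 -0.02] w 0.0163
[[[0.12,0.13,0.02],[0.02,0.04,-0.05]],[[0.1,0.15,0],[0,0,0]],[[0.07,0.16,0],[0,0,0]],[[0.05,0.17,0],[0,0,0]],[[0.02,0.18,0],[0,0,0]]]
```

View pics/w5.png

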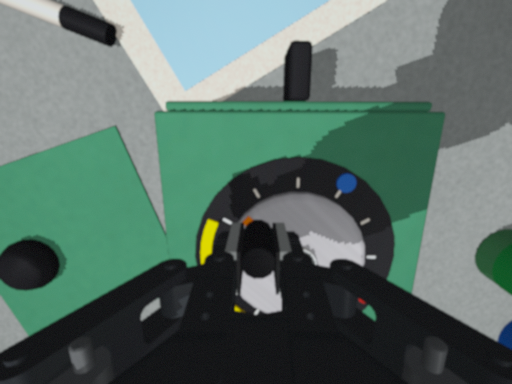

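```bash
sed -i 's/tg=.034/tg=.0335/' h.py; python3 -m pendant '[[[0.12,0.14,0],[0,0,0]],[[0.1,0.16,0],[0,0,0]],[[0.08,0.17,0],[0,0,0]],[[0.05,0.18,0],[0,0,0]],[[0.02,0.19,0],[0,0,0]]]';python3 -c "
from h import *
dial(11,5)"
```

```text
clock: 7.02
position: [0.5773, -0.0682, 0.1326]
orientation: [0.51, 3.091, -0.037]
ft_force: [-1.5, -5.5, 2.1]
grip_width: 0.0161
t 7.02 theta -20.1 r 33.5 Ftan -5.4 Frad 1.7 z 0.1326 Fz 2.1 T [-0.78  0.2   0.  ] w 0.0161
[[[0.05,0.21,0.02],[-0.21,0.12,-0.16]],[[0.01,0.21,0],[0,0,0]],[[-0.03,0.21,0],[0,0,0]],[[-0.07,0.2,0],[0,0,0]],[[-0.11,0.19,0],[0,0,0]]]
```

```bash
python3 -m pendant '[[[0.05,0.21,0],[-0.2,0.1,-0.1]],[[0.01,0.21,0],[0,0,0]],[[-0.03,0.21,0],[0,0,0]],[[-0.07,0.2,0],[0,0,0]],[[-0.11,0.19,0],[0,0,0]]]';python3 -c "
from h import *
dial(11,5)"
```

```text
clock: 7.43
position: [0.5804, -0.0529, 0.1326]
orientation: [-0.512, -3.089, 0.043]
ft_force: [-8.8, -2.0, 7.6]
grip_width: 0.0161
t 7.43 theta 7.0 r 33.5 Ftan -5.5 Frad 7.1 z 0.1326 Fz 7.6 T [ 0.06  1.38 -0.06] w 0.0161
[[[-0.05,0.21,0.02],[-0.28,-0.06,-0.18]],[[-0.09,0.2,0],[0,0,0]],[[-0.12,0.18,0],[0,0,0]],[[-0.15,0.15,0],[0,0,0]],[[-0.18,0.12,0],[0,0,0]]]
```

```bash
python3 -c "
from h import *
p,d=grab_frame('top');cv2.imwrite('pics/t2.png',cv2.resize(p[110:240,235:365,::-1],(590,590),interpolation=2))
p,d=grab_frame('scene');cv2.imwrite('pics/s2.png',cv2.resize(p[140:260,145:275,::-1],(650,600),interpolation=2))
dial(11,1)"
```

```text
t 7.53 theta 9.3 r 33.5 Ftan -3.2 Frad 4.9 z 0.1326 Fz 5.4 T [0.56 0.78 0.05] w 0.0160
[[[-0.06,0.21,0.02],[-0.25,-0.06,-0.17]]]
```

View pics/t2.png

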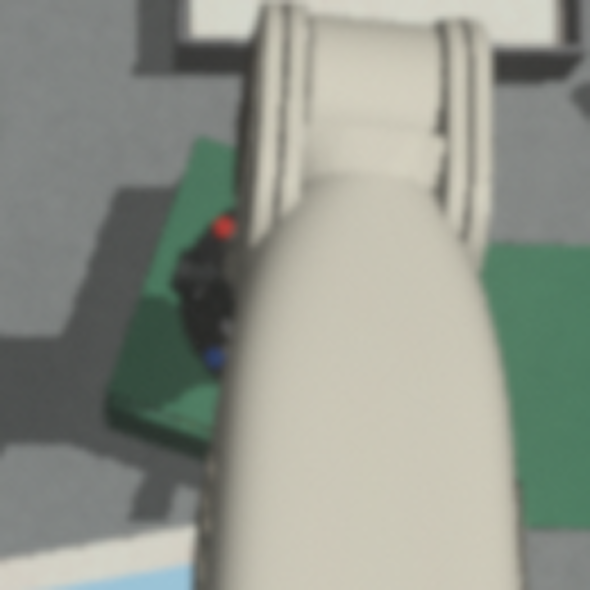

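View pics/s2.png

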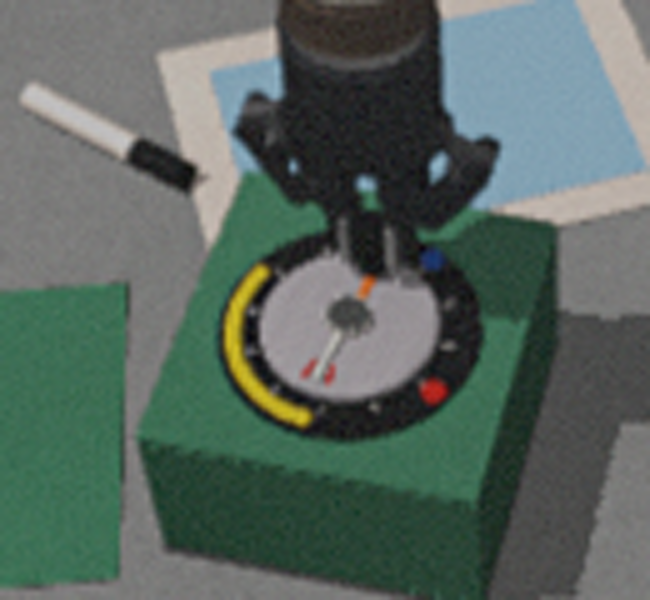

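The scene picture shows the needle midway between its ticks at (318,372) of the crop. I'll continue.

```bash
python3 -m pendant '[[[-0.06,0.21,0],[-0.25,0,-0.15]],[[-0.1,0.2,0],[0,0,0]],[[-0.13,0.18,0],[0,0,0]],[[-0.16,0.15,0],[0,0,0]],[[-0.19,0.12,0],[0,0,0]]]';python3 -c "
from h import *
dial(11,5)"
```

```text
clock: 7.95
position: [0.5899, -0.0406, 0.1326]
orientation: [-0.496, -3.07, 0.026]
ft_force: [-10.0, 3.7, 7.7]
grip_width: 0.0159
t 7.95 theta 33.8 r 33.6 Ftan -5.5 Frad 9.1 z 0.1326 Fz 7.7 T [ 1.07  1.45 -0.06] w 0.0159
[[[-0.14,0.16,0.02],[-0.21,-0.27,-0.10]],[[-0.16,0.14,0],[0,0,0]],[[-0.19,0.1,0],[0,0,0]],[[-0.2,0.07,0],[0,0,0]],[[-0.21,0.03,0],[0,0,0]]]
```

```bash
python3 - <<'E'
s=open('h.py').read()
s=s.replace("def dial(step,n=5,gain=1.0,final=None,st=None):","def dial(step,n=5,adv=None,st=None):\n    adv=step if adv is None else adv")
s=s.replace("""        t1=t0+np.radians(step); tg=.0335*np.array([np.cos(t1),np.sin(t1)])
        d=(tg-qq)/.03*gain; out.append([d.round(2).tolist(),]); t0=t1; qq=tg""","""        t1=t0+np.radians(adv); tm=(t0+t1)/2
        d=.034*np.radians(step)*np.array([-np.sin(tm),np.cos(tm)])/.03; out.append([d.round(2).tolist(),]); t0=t1""")
open('h.py','w').write(s)
E
python3 -c "
from h import *
dial(12,5,7)"
```

```text
t 7.95 theta 33.8 r 33.6 Ftan -5.5 Frad 9.1 z 0.1326 Fz 7.7 T [ 1.07  1.45 -0.06] w 0.0159
[[[-0.14,0.19,0.02],[-0.21,-0.27,-0.10]],[[-0.17,0.17,0],[0,0,0]],[[-0.19,0.15,0],[0,0,0]],[[-0.2,0.12,0],[0,0,0]],[[-0.22,0.1,0],[0,0,0]]]
```

```bash
python3 -m pendant '[[[-0.14,0.19,0],[-0.2,-0.25,-0.1]],[[-0.17,0.17,0],[0,0,0]],[[-0.19,0.15,0],[0,0,0]],[[-0.2,0.12,0],[0,0,0]],[[-0.22,0.1,0],[0,0,0]]]';python3 -c "
from h import *
dial(13,5,8)"
```

```text
clock: 8.37
position: [0.6066, -0.0333, 0.1326]
orientation: [-0.49, -3.075, 0.022]
ft_force: [-6.7, 2.3, 5.9]
grip_width: 0.0163
t 8.37 theta 65.1 r 33.8 Ftan -6.3 Frad 3.1 z 0.1326 Fz 5.9 T [ 0.71  0.76 -0.04] w 0.0163
[[[-0.24,0.09,0.02],[-0.17,-0.24,-0.06]],[[-0.25,0.06,0],[0,0,0]],[[-0.26,0.02,0],[0,0,0]],[[-0.26,-0.01,0],[0,0,0]],[[-0.25,-0.05,0],[0,0,0]]]
```

```bash
python3 -m pendant '[[[-0.24,0.09,0],[-0.15,-0.2,0]],[[-0.25,0.06,0],[0,0,0]],[[-0.26,0.02,0],[0,0,0]],[[-0.26,-0.01,0],[0,0,0]],[[-0.25,-0.05,0],[0,0,0]]]';python3 -c "
from h import *
dial(13,5,9)"
```

```text
clock: 8.78
position: [0.6293, -0.0384, 0.1326]
orientation: [-0.489, -3.073, -0.0]
ft_force: [-5.0, 5.9, 3.8]
grip_width: 0.0164
t 8.78 theta 105.2 r 34.0 Ftan -7.4 Frad 2.2 z 0.1326 Fz 3.8 T [ 1.14  0.38 -0.07] w 0.0164
[[[-0.24,-0.09,0.02],[-0.04,-0.28,-0.05]],[[-0.23,-0.12,0],[0,0,0]],[[-0.2,-0.16,0],[0,0,0]],[[-0.18,-0.19,0],[0,0,0]],[[-0.14,-0.21,0],[0,0,0]]]
```

```bash
python3 -m pendant '[[[-0.22,-0.09,0],[0,-0.28,0]],[[-0.21,-0.11,0],[0,0,0]],[[-0.19,-0.15,0],[0,0,0]],[[-0.17,-0.18,0],[0,0,0]],[[-0.13,-0.2,0],[0,0,0]]]';python3 -c "
from h import *
dial(12,5,8)
p,d=grab_frame('wrist');cv2.imwrite('pics/w6.png',p[:,:,::-1])"
```

```text
clock: 9.2
position: [0.6437, -0.0576, 0.1327]
orientation: [-0.481, -3.094, -0.018]
ft_force: [3.8, 6.0, -0.0]
grip_width: 0.0164
t 9.20 theta 146.4 r 34.1 Ftan -4.8 Frad 5.3 z 0.1327 Fz -0.0 T [ 0.94 -0.83 -0.04] w 0.0164
[[[-0.12,-0.21,0.02],[0.09,-0.11,0.02]],[[-0.09,-0.22,0],[0,0,0]],[[-0.06,-0.23,0],[0,0,0]],[[-0.02,-0.24,0],[0,0,0]],[[0.01,-0.24,0],[0,0,0]]]
```

View pics/w6.png

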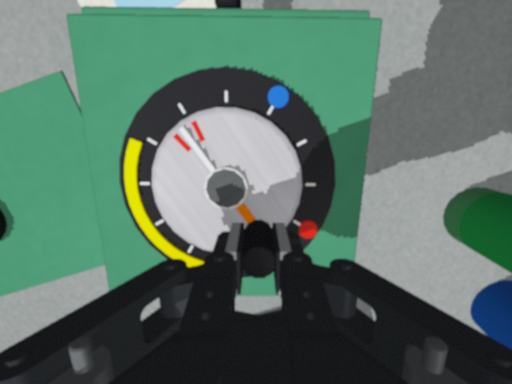

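The needle at (187,137) is still near the middle. On past red into the second turn.

```bash
python3 -m pendant '[[[-0.12,-0.21,0],[0.09,-0.1,0]],[[-0.09,-0.22,0],[0,0,0]],[[-0.06,-0.23,0],[0,0,0]],[[-0.02,-0.24,0],[0,0,0]],[[0.01,-0.24,0],[0,0,0]]]';python3 -c "
from h import *
dial(12,5,9)"
```

```text
clock: 9.67
position: [0.6396, -0.0858, 0.1326]
orientation: [-0.473, -3.102, -0.019]
ft_force: [1.4, 6.6, 1.4]
grip_width: 0.0161
t 9.67 theta -164.5 r 34.4 Ftan -6.3 Frad -2.4 z 0.1326 Fz 1.4 T [ 1.2  -0.37 -0.04] w 0.0161
[[[0.08,-0.22,0.02],[0.11,-0.05,0.07]],[[0.12,-0.21,0],[0,0,0]],[[0.15,-0.19,0],[0,0,0]],[[0.17,-0.16,0],[0,0,0]],[[0.2,-0.13,0],[0,0,0]]]
```

```bash
python3 -m pendant '[[[0.1,-0.22,0],[0.1,0,0]],[[0.13,-0.21,0],[0,0,0]],[[0.15,-0.19,0],[0,0,0]],[[0.17,-0.16,0],[0,0,0]],[[0.2,-0.13,0],[0,0,0]]]';python3 -c "
from h import *
dial(12,5,9)"
```

```text
clock: 10.08
position: [0.613, -0.1011, 0.1326]
orientation: [0.468, 3.101, 0.016]
ft_force: [6.0, 6.0, -0.8]
grip_width: 0.016
t 10.08 theta -111.4 r 34.3 Ftan -6.3 Frad -5.6 z 0.1326 Fz -0.8 T [ 1.   -1.21 -0.03] w 0.0160
[[[0.23,-0.07,0.02],[0.11,0.04,0.10]],[[0.24,-0.03,0],[0,0,0]],[[0.24,0.0,0],[0,0,0]],[[0.23,0.04,0],[0,0,0]],[[0.22,0.08,0],[0,0,0]]]
```

```bash
python3 -m pendant '[[[0.23,-0.05,0],[0.1,0,0.1]],[[0.24,0,0],[0,0,0]],[[0.23,0.04,0],[0,0,0]],[[0.22,0.08,0],[0,0,0]],[[0.2,0.12,0],[0,0,0]]]';python3 -c "
from h import *
dial(12,5,8)"
```

```text
clock: 10.5
position: [0.5863, -0.0901, 0.1327]
orientation: [0.491, 3.083, -0.013]
ft_force: [6.6, -3.3, -2.9]
grip_width: 0.016
t 10.50 theta -61.2 r 33.8 Ftan -6.9 Frad -2.5 z 0.1327 Fz -2.9 T [-0.34 -1.24  0.03] w 0.0160
[[[0.2,0.13,0.02],[-0.05,0.20,-0.06]],[[0.18,0.16,0],[0,0,0]],[[0.16,0.18,0],[0,0,0]],[[0.13,0.2,0],[0,0,0]],[[0.1,0.21,0],[0,0,0]]]
```

```bash
python3 -m pendant '[[[0.2,0.13,0],[0,0.2,-0.05]],[[0.18,0.16,0],[0,0,0]],[[0.16,0.18,0],[0,0,0]],[[0.13,0.2,0],[0,0,0]],[[0.1,0.21,0],[0,0,0]]]';python3 -c "
from h import *
dial(12,5,6)"
```

```text
clock: 10.92
position: [0.5772, -0.0672, 0.1327]
orientation: [0.499, 3.083, -0.036]
ft_force: [4.8, -6.6, -3.2]
grip_width: 0.0162
t 10.92 theta -18.2 r 33.6 Ftan -6.6 Frad -4.8 z 0.1327 Fz -3.2 T [-0.86 -1.06  0.04] w 0.0162
[[[0.06,0.23,0.02],[-0.19,0.20,-0.10]],[[0.04,0.23,0],[0,0,0]],[[0.01,0.24,0],[0,0,0]],[[-0.01,0.24,0],[0,0,0]],[[-0.04,0.23,0],[0,0,0]]]
```

```bash
python3 -m pendant '[[[0.06,0.23,0],[-0.2,0.2,-0.1]],[[0.04,0.23,0],[0,0,0]],[[0.01,0.24,0],[0,0,0]],[[-0.01,0.24,0],[0,0,0]],[[-0.04,0.23,0],[0,0,0]]]';python3 -c "
from h import *
dial(12,5,7)"
```

```text
clock: 11.33
position: [0.5831, -0.0478, 0.1326]
orientation: [0.506, 3.097, -0.046]
ft_force: [-1.8, -5.9, 2.3]
grip_width: 0.0162
t 11.33 theta 16.7 r 33.7 Ftan -5.9 Frad -1.9 z 0.1326 Fz 2.3 T [-0.71  0.    0.04] w 0.0162
[[[-0.08,0.22,0.02],[-0.27,0.08,-0.13]],[[-0.11,0.21,0],[0,0,0]],[[-0.13,0.2,0],[0,0,0]],[[-0.16,0.18,0],[0,0,0]],[[-0.18,0.16,0],[0,0,0]]]
```

```bash
python3 -m pendant '[[[-0.08,0.22,0],[-0.27,0.08,-0.1]],[[-0.11,0.21,0],[0,0,0]],[[-0.13,0.2,0],[0,0,0]],[[-0.16,0.18,0],[0,0,0]],[[-0.18,0.16,0],[0,0,0]]]';python3 -c "
from h import *
dial(12,5,7)"
```

```text
clock: 11.75
position: [0.599, -0.0352, 0.1325]
orientation: [-0.502, -3.083, 0.03]
ft_force: [-5.3, -1.1, 5.4]
grip_width: 0.0162
t 11.75 theta 51.9 r 33.8 Ftan -5.4 Frad 0.8 z 0.1325 Fz 5.4 T [ 0.    0.79 -0.05] w 0.0162
[[[-0.2,0.13,0.02],[-0.21,-0.14,-0.12]],[[-0.21,0.11,0],[0,0,0]],[[-0.22,0.08,0],[0,0,0]],[[-0.23,0.06,0],[0,0,0]],[[-0.24,0.03,0],[0,0,0]]]
```

```bash
python3 -m pendant '[[[-0.2,0.13,0],[-0.2,-0.1,-0.1]],[[-0.21,0.11,0],[0,0,0]],[[-0.22,0.08,0],[0,0,0]],[[-0.23,0.06,0],[0,0,0]],[[-0.24,0.03,0],[0,0,0]]]';python3 -c "
from h import *
dial(10,5,7)
p,d=grab_frame('wrist');cv2.imwrite('pics/w7.png',p[:,:,::-1])"
```

```text
clock: 12.17
position: [0.6202, -0.0342, 0.1326]
orientation: [-0.488, -3.073, 0.008]
ft_force: [-3.9, 1.5, 5.0]
grip_width: 0.0161
t 12.17 theta 88.4 r 34.0 Ftan -4.2 Frad 0.3 z 0.1326 Fz 5.0 T [ 0.53  0.48 -0.04] w 0.0161
[[[-0.2,-0.01,0.02],[-0.09,-0.27,-0.05]],[[-0.2,-0.03,0],[0,0,0]],[[-0.19,-0.05,0],[0,0,0]],[[-0.18,-0.08,0],[0,0,0]],[[-0.17,-0.1,0],[0,0,0]]]
```

View pics/w7.png

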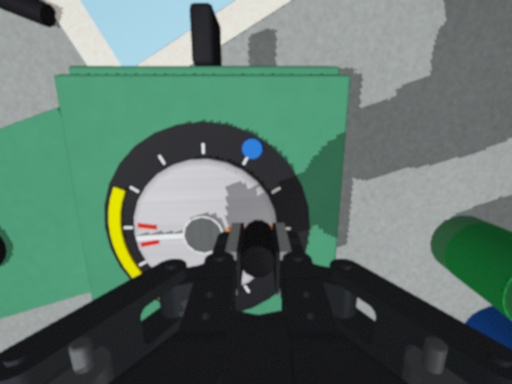

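```bash
python3 -m pendant '[[[-0.2,-0.01,0],[-0.09,-0.25,0]],[[-0.2,-0.03,0],[0,0,0]],[[-0.19,-0.05,0],[0,0,0]]]';python3 -c "
from h import *
dial(4,5,4)"
```

```text
clock: 12.47
position: [0.6309, -0.0394, 0.1326]
orientation: [-0.489, -3.09, -0.006]
ft_force: [-4.0, 4.3, 3.8]
grip_width: 0.0164
t 12.47 theta 108.4 r 34.1 Ftan -5.8 Frad 1.1 z 0.1326 Fz 3.8 T [ 0.96  0.37 -0.  ] w 0.0164
[[[-0.07,-0.03,0.02],[0.02,-0.13,-0.04]],[[-0.07,-0.03,0],[0,0,0]],[[-0.07,-0.04,0],[0,0,0]],[[-0.07,-0.04,0],[0,0,0]],[[-0.06,-0.05,0],[0,0,0]]]
```

```bash
python3 -m pendant '[[[-0.16,-0.07,0],[0,-0.1,0]],[[-0.1,-0.05,0],[0,0,0]]]';python3 -c "
from h import *
dial(4,2,4)
p,d=grab_frame('wrist');cv2.imwrite('pics/w8.png',p[:,:,::-1])
dial(4,2,4)"
```

```text
clock: 12.63
position: [0.6342, -0.0421, 0.1326]
orientation: [-0.488, -3.095, -0.011]
ft_force: [-1.0, 5.5, 2.9]
grip_width: 0.0161
t 12.63 theta 115.6 r 34.1 Ftan -4.5 Frad 3.4 z 0.1326 Fz 2.9 T [ 0.94  0.19 -0.05] w 0.0161
[[[-0.07,-0.04,0.02],[0.06,-0.09,-0.02]],[[-0.07,-0.04,0],[0,0,0]]]
t 12.68 theta 116.4 r 34.1 Ftan -4.4 Frad 2.6 z 0.1326 Fz 1.9 T [ 0.72 -0.04  0.  ] w 0.0160
[[[-0.07,-0.04,0.02],[0.05,-0.09,-0.03]],[[-0.07,-0.04,0],[0,0,0]]]
```

View pics/w8.png

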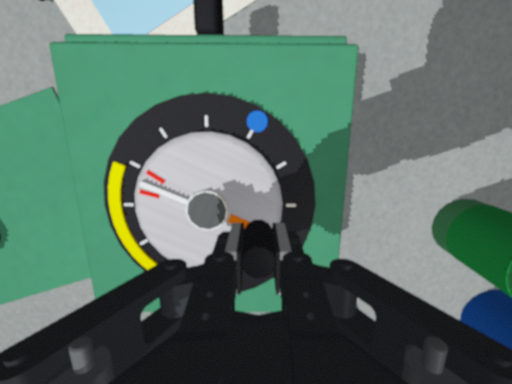

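```bash
cat > ang.py <<'E'
from h import *
def ang(u,v,st,z=.121):
    q=wray(u,v,z,st['position'],st['orientation'])[:2]-AX; c,s=np.cos(YAW),np.sin(YAW)
    l=[-(c*q[0]+s*q[1]),-s*q[0]+c*q[1]]; return round(np.degrees(np.arctan2(l[1],l[0]))%360,1),round(np.hypot(*l)*1e3,1)
E
python3 - <<'E'
from ang import *
st=get_state()
for n,u,v,z in(('tickA',155,176,.121),('tickB',149,194,.121),('needle tip',142,182,.121),('needle mid',165,190,.121),('blue',257,121,.115),('ptr',236,219,.121),('ybeg',120,163,.115)): print(n,ang(u,v,st,z))
p=cv2.imread('pics/w8.png'); cv2.imwrite('pics/w8c.png',cv2.resize(p[90:260,90:290],(800,680)[:2] if 0 else (700,595),interpolation=2))
E
```

```text
tickA (np.float64(302.0), np.float64(36.6))
tickB (np.float64(283.1), np.float64(36.7))
needle tip (np.float64(291.9), np.float64(42.2))
needle mid (np.float64(292.6), np.float64(28.0))
blue (np.float64(30.3), np.float64(58.8))
ptr (np.float64(116.1), np.float64(18.2))
ybeg (np.float64(296.0), np.float64(59.8))
```

View pics/w8c.png

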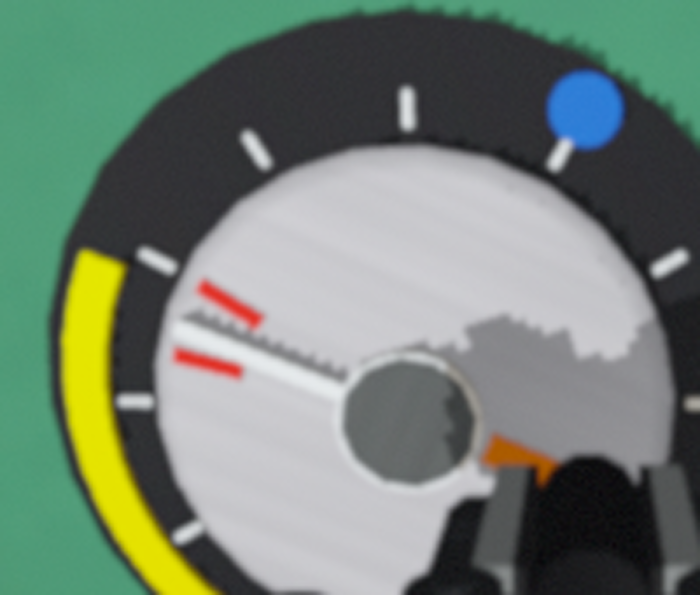

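```bash
python3 - <<'E'
from ang import *
st=get_state()
g=lambda u,v:(90+(u+.5)/3.5-.5,90+(v+.5)/3.5-.5)
print('hub xy',wray(*g(408,420),.126,st['position'],st['orientation']),AX)
for n,u,v,z in(('A in',262,322,.121),('A out',200,287,.121),('B in',242,372,.121),('B out',176,355,.121),('needle tip',178,327,.121),('needle in',345,388,.121),('p1',487,450,.121),('p2',548,470,.121),('blue',585,109,.115),('30tick',561,154,.115),('0tick',407,109,.115),('-90',135,401,.115),('-60',157,260,.115),('60t',669,263,.115)): print(n,*map(float,ang(*g(u,v),st,z)))
E
```

```text
hub xy [ 0.61065685 -0.06766914  0.126     ] [ 0.6108 -0.0669]
A in 301.8 30.2
A out 301.7 41.8
B in 283.2 30.8
B out 283.9 42.3
needle tip 290.6 42.8
needle in 288.3 13.1
p1 122.1 14.1
p2 116.6 25.3
blue 30.1 58.8
30tick 30.3 50.4
0tick 359.7 50.9
-90 270.0 52.2
-60 299.7 51.8
60t 60.6 50.6
```

```bash
python3 - <<'E'
from ang import *
s=np.load('pics/w1s.npz'); st=dict(position=s['p'],orientation=s['o'])
g=lambda u,v:(155+(u+.5)/3.75-.5,145+(v+.5)/3.75-.5)
print(wray(*g(282,432),.126,s['p'],s['o']))
for n,u,v,z in(('A in',198,462,.121),('A out',166,476,.121),('B in',216,488,.121),('B out',190,508,.121),('needle tip',178,500,.121),('needle in',246,456,.121),('p1',325,402,.121),('p2',396,355,.121)): print(n,*map(float,ang(*g(u,v),st,z)))
E
```

```text
[ 0.61031899 -0.06720426  0.126     ]
A in 233.0 30.6
A out 232.8 42.2
B in 213.2 31.5
B out 214.4 42.7
needle tip 220.5 43.7
needle in 217.1 16.5
p1 45.5 15.2
p2 43.3 42.5
```

Ring ticks read 30.3, 270.0 and 299.7, so the calibration is good. The disc's red needle ticks centre at 292.6, which puts the pointer at 112.6°, so the hand leads by about 4°. I need about 7° more.

```bash
python3 -m pendant '[[[-0.12,-0.07,0],[0,-0.1,0]],[[-0.12,-0.08,0],[0,0,0]]]';python3 -c "
from h import *
dial(4,2,4)
p,d=grab_frame('wrist')
p=p[:,:,::-1];cv2.imwrite('pics/w9.png',p); cv2.imwrite('pics/w9c.png',cv2.resize(p[80:250,90:290],(700,595),interpolation=2))
dial(4,2,4)"
```

```text
clock: 12.85
position: [0.6373, -0.0454, 0.1326]
orientation: [-0.486, -3.101, -0.016]
ft_force: [-2.9, 6.7, 1.3]
grip_width: 0.0162
t 12.85 theta 123.2 r 34.1 Ftan -7.0 Frad 2.0 z 0.1326 Fz 1.3 T [1.07 0.17 0.01] w 0.0162
[[[-0.06,-0.05,0.02],[0.09,-0.04,-0.01]],[[-0.06,-0.05,0],[0,0,0]]]
t 12.90 theta 124.5 r 34.2 Ftan -3.2 Frad 2.1 z 0.1327 Fz 0.8 T [ 0.74 -0.05  0.01] w 0.0159
[[[-0.06,-0.05,0.02],[0.09,-0.03,-0.01]],[[-0.06,-0.05,0],[0,0,0]]]
```

View pics/w9c.png

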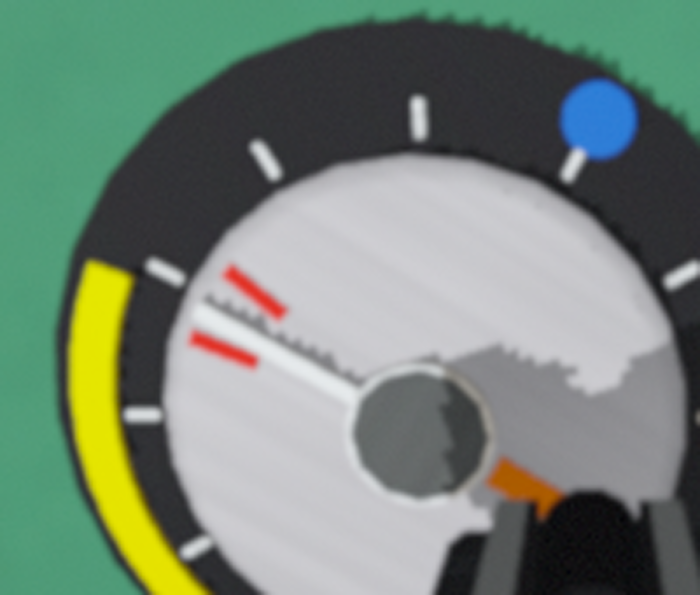

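```bash
cat >> ang.py <<'E'
def vis(name=None,fr=None,st=None):
    st=st or get_state()
    if fr is None:
        fr,_=grab_frame('wrist'); st2=get_state(); st=st  # pose just before
    if name: cv2.imwrite(f'pics/{name}.png',fr[:,:,::-1])
    f=fr.astype(int); r,g,b=f[...,0],f[...,1],f[...,2]
    v,u=np.nonzero((r>120)&(g<.55*r)&(b<.55*r)&(g<b+35))
    A=np.array([ang(a,c,st) for a,c in zip(u,v)]).reshape(-1,2)
    A=A[(A[:,1]>29)&(A[:,1]<43.5)]
    if len(A)<8: print('ticks unseen',len(A)); return
    x=A[:,0]; m=np.degrees(np.angle(np.exp(1j*np.radians(x)).mean())); e=(x-m+180)%360-180
    lo,hi=e[e<0].mean(),e[e>0].mean(); mid=m+(lo+hi)/2
    # needle: brightest between ticks at r 32..42
    best=[]
    for k in np.arange(lo+3,hi-3,.5):
        t=np.radians(mid-(lo+hi)/2+k); c,s=np.cos(YAW),np.sin(YAW); vals=[]
        for rr in (.032,.034,.036,.038,.040):
            x_,y_=-rr*np.cos(t),rr*np.sin(t); q=[AX[0]+c*x_-s*y_,AX[1]+s*x_+c*y_,.121]; uu=wproj(q,st['position'],st['orientation']); vals.append(f[int(round(uu[1])),int(round(uu[0]))].sum())
        best.append((np.mean(vals),k-(lo+hi)/2))
    print('n',len(A),'spread %.1f'%(hi-lo),'POINTER %.1f'%((mid-180)%360),'needle offs %.1f of +-%.1f'%(max(best)[1],(hi-lo)/2))
E
python3 - <<'E'
from ang import *
for n in('w8','w9'):
    p=cv2.imread(f'pics/{n}.png')[:,:,::-1]
    if n=='w9': vis(fr=p)
p=cv2.imread('pics/w1.png')[:,:,::-1]; s=np.load('pics/w1s.npz'); vis(fr=p,st=dict(position=s['p'],orientation=s['o']))
E
```

```text
n 143 spread 18.2 POINTER 119.7 needle offs -3.1 of +-9.1
n 19 spread 17.9 POINTER 43.7 needle offs -1.9 of +-8.9
```

```bash
python3 -c "
from ang import *
vis('w10')
dial(-11,5,-8)"
```

```text
n 146 spread 18.2 POINTER 122.1 needle offs -2.6 of +-9.1
t 12.95 theta 124.9 r 34.2 Ftan -3.4 Frad 1.9 z 0.1327 Fz 1.2 T [ 0.75 -0.1  -0.  ] w 0.0163
[[[0.19,0.11,0.02],[0.08,-0.03,-0.01]],[[0.2,0.08,0],[0,0,0]],[[0.21,0.06,0],[0,0,0]],[[0.22,0.03,0],[0,0,0]],[[0.22,-0.0,0],[0,0,0]]]
```

```bash
python3 -m pendant '[[[0,0,0],[0,0,0]],[[0,0,0],[0,0,0]]]'; python3 -c "
from ang import *
vis('w11')
dial(-11,5,-8)"
```

```text
clock: 13.12
position: [0.6377, -0.0459, 0.1327]
orientation: [-0.486, -3.103, -0.013]
ft_force: [1.5, 1.7, 0.5]
grip_width: 0.016
n 146 spread 18.2 POINTER 122.1 needle offs -2.1 of +-9.1
t 13.17 theta 124.3 r 34.2 Ftan -1.0 Frad 3.0 z 0.1327 Fz 1.2 T [ 0.23 -0.42 -0.03] w 0.0161
[[[0.19,0.11,0.02],[0.08,-0.02,-0.01]],[[0.2,0.08,0],[0,0,0]],[[0.21,0.05,0],[0,0,0]],[[0.22,0.02,0],[0,0,0]],[[0.22,-0.01,0],[0,0,0]]]
```

View pics/w11.png

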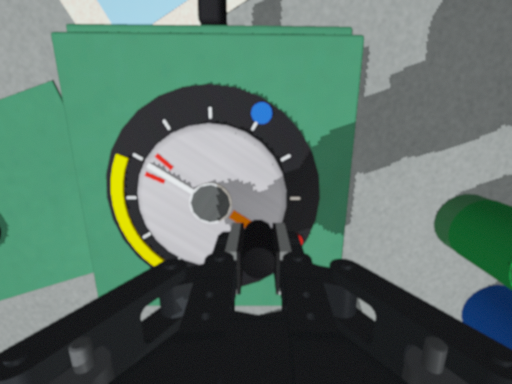

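Stopped at red: the needle ticks centre almost exactly on the 300° ring mark, so the pointer is at about 121–122°. Now counter-clockwise.

```bash
python3 -m pendant '[[[0.19,0.11,0],[0.05,0,0]],[[0.2,0.08,0],[0,0,0]],[[0.21,0.05,0],[0,0,0]],[[0.22,0.02,0],[0,0,0]],[[0.22,-0.01,0],[0,0,0]]]'; python3 -c "
from ang import *
dial(-11,5,-9)"
```

```text
clock: 13.58
position: [0.6104, -0.0328, 0.1326]
orientation: [0.492, 3.099, -0.009]
ft_force: [2.0, -6.4, -0.2]
grip_width: 0.016
t 13.58 theta 71.6 r 34.1 Ftan 2.0 Frad -6.4 z 0.1326 Fz -0.2 T [-1.33 -0.78 -0.  ] w 0.0160
[[[0.2,-0.08,0.02],[-0.05,0.05,-0.05]],[[0.18,-0.11,0],[0,0,0]],[[0.16,-0.14,0],[0,0,0]],[[0.14,-0.17,0],[0,0,0]],[[0.11,-0.19,0],[0,0,0]]]
```

Now light drag (gain about 1).

```bash
python3 -m pendant '[[[0.19,-0.1,0],[0,0,0]],[[0.17,-0.13,0],[0,0,0]],[[0.15,-0.15,0],[0,0,0]],[[0.12,-0.18,0],[0,0,0]],[[0.08,-0.19,0],[0,0,0]]]'; python3 -c "
from ang import *
dial(-11,5,-11)"
```

```text
clock: 14.0
position: [0.582, -0.0492, 0.1327]
orientation: [0.492, 3.092, -0.011]
ft_force: [6.7, -3.1, -4.2]
grip_width: 0.016
t 14.00 theta 13.8 r 33.7 Ftan 0.9 Frad -7.3 z 0.1327 Fz -4.2 T [-0.19 -1.63 -0.  ] w 0.0160
[[[0.03,-0.22,0.02],[-0.05,0.11,-0.05]],[[-0.01,-0.22,0],[0,0,0]],[[-0.05,-0.21,0],[0,0,0]],[[-0.09,-0.2,0],[0,0,0]],[[-0.13,-0.18,0],[0,0,0]]]
```

```bash
python3 -m pendant '[[[0,-0.22,0],[0,0.1,0]],[[-0.03,-0.22,0],[0,0,0]],[[-0.07,-0.21,0],[0,0,0]],[[-0.11,-0.19,0],[0,0,0]],[[-0.15,-0.16,0],[0,0,0]]]'; python3 -c "
from ang import *
dial(-11,5,-10.5)"
```

```text
clock: 14.42
position: [0.5793, -0.0791, 0.1326]
orientation: [-0.489, -3.099, -0.005]
ft_force: [-1.0, 3.6, 2.6]
grip_width: 0.0163
t 14.42 theta -39.0 r 33.8 Ftan 3.7 Frad -0.4 z 0.1326 Fz 2.6 T [ 0.71 -0.04 -0.03] w 0.0163
[[[-0.15,-0.16,0.02],[0.02,-0.04,-0.03]],[[-0.18,-0.13,0],[0,0,0]],[[-0.2,-0.09,0],[0,0,0]],[[-0.21,-0.05,0],[0,0,0]],[[-0.22,-0.01,0],[0,0,0]]]
```

```bash
python3 -m pendant '[[[-0.15,-0.16,0],[0,0,0]],[[-0.18,-0.13,0],[0,0,0]],[[-0.2,-0.09,0],[0,0,0]],[[-0.21,-0.05,0],[0,0,0]],[[-0.22,0,0],[0,0,0]]]'; python3 -c "
from ang import *
dial(-11,5,-10.5)"
```

```text
clock: 14.83
position: [0.603, -0.1002, 0.1326]
orientation: [-0.486, -3.095, -0.014]
ft_force: [-1.2, 5.4, 2.6]
grip_width: 0.016
t 14.83 theta -94.6 r 34.2 Ftan 2.4 Frad -5.0 z 0.1326 Fz 2.6 T [0.95 0.05 0.02] w 0.0160
[[[-0.21,0.04,0.02],[0.07,-0.09,-0.02]],[[-0.2,0.08,0],[0,0,0]],[[-0.19,0.11,0],[0,0,0]],[[-0.16,0.14,0],[0,0,0]],[[-0.13,0.17,0],[0,0,0]]]
```

```bash
python3 -m pendant '[[[-0.21,0.05,0],[0.05,-0.1,0]],[[-0.2,0.09,0],[0,0,0]],[[-0.18,0.12,0],[0,0,0]],[[-0.15,0.16,0],[0,0,0]],[[-0.12,0.18,0],[0,0,0]]]'; python3 -c "
from ang import *
dial(-11,5,-10.5)"
```

```text
clock: 15.25
position: [0.6331, -0.0931, 0.1326]
orientation: [-0.491, -3.098, 0.005]
ft_force: [-4.4, 2.1, 3.9]
grip_width: 0.0164
t 15.25 theta -148.1 r 34.4 Ftan 2.0 Frad -4.5 z 0.1326 Fz 3.9 T [ 0.52  0.65 -0.04] w 0.0164
[[[-0.1,0.19,0.02],[-0.04,-0.04,-0.04]],[[-0.06,0.21,0],[0,0,0]],[[-0.02,0.22,0],[0,0,0]],[[0.02,0.22,0],[0,0,0]],[[0.06,0.21,0],[0,0,0]]]
```

```bash
python3 -m pendant '[[[-0.08,0.2,0],[0,0,0]],[[-0.04,0.21,0],[0,0,0]],[[0,0.22,0],[0,0,0]],[[0.04,0.21,0],[0,0,0]],[[0.08,0.2,0],[0,0,0]]]'; python3 -c "
from ang import *
dial(-11,5,-10)
vis('w12')"
```

```text
clock: 15.67
position: [0.6451, -0.0645, 0.1326]
orientation: [-0.496, -3.1, 0.017]
ft_force: [-2.8, -3.5, 3.6]
grip_width: 0.0162
t 15.67 theta 158.2 r 34.4 Ftan 3.3 Frad -3.0 z 0.1326 Fz 3.6 T [-0.61  0.3  -0.01] w 0.0162
[[[0.1,0.19,0.02],[-0.11,-0.01,-0.07]],[[0.13,0.17,0],[0,0,0]],[[0.16,0.15,0],[0,0,0]],[[0.18,0.12,0],[0,0,0]],[[0.2,0.09,0],[0,0,0]]]
n 169 spread 18.4 POINTER 156.6 needle offs -0.2 of +-9.2
```

```bash
python3 -m pendant '[[[0.11,0.18,0],[-0.1,0,0]],[[0.14,0.16,0],[0,0,0]],[[0.17,0.14,0],[0,0,0]],[[0.19,0.11,0],[0,0,0]],[[0.21,0.07,0],[0,0,0]]]'; python3 -c "
from ang import *
dial(-11,5,-8)"
```

```text
clock: 16.13
position: [0.6329, -0.0407, 0.1326]
orientation: [0.498, 3.088, -0.014]
ft_force: [4.0, -5.0, -0.1]
grip_width: 0.0163
t 16.13 theta 112.4 r 34.2 Ftan 6.2 Frad -1.2 z 0.1326 Fz -0.1 T [-0.55 -0.74 -0.05] w 0.0163
[[[0.21,0.07,0.02],[-0.06,0.14,-0.09]],[[0.21,0.04,0],[0,0,0]],[[0.22,0.01,0],[0,0,0]],[[0.22,-0.02,0],[0,0,0]],[[0.21,-0.05,0],[0,0,0]]]
```

Past red. Continuing toward blue.

```bash
python3 -m pendant '[[[0.21,0.07,0],[0,0.1,-0.05]],[[0.21,0.04,0],[0,0,0]],[[0.22,0.01,0],[0,0,0]],[[0.22,-0.02,0],[0,0,0]],[[0.21,-0.05,0],[0,0,0]]]'; python3 -c "
from ang import *
dial(-9,4,-7)"
```

```text
clock: 16.55
position: [0.6109, -0.0329, 0.1326]
orientation: [0.493, 3.077, -0.021]
ft_force: [5.5, -3.8, -1.0]
grip_width: 0.0163
t 16.55 theta 72.4 r 34.0 Ftan 5.5 Frad -3.8 z 0.1326 Fz -1.0 T [-0.47 -0.92 -0.01] w 0.0163
[[[0.17,-0.06,0.02],[-0.09,0.26,-0.07]],[[0.16,-0.08,0],[0,0,0]],[[0.15,-0.1,0],[0,0,0]],[[0.13,-0.12,0],[0,0,0]]]
```

```bash
python3 -m pendant '[[[0.17,-0.06,0],[-0.05,0.25,-0.05]],[[0.16,-0.08,0],[0,0,0]],[[0.15,-0.1,0],[0,0,0]]]'; python3 -c "
from ang import *
vis('w13')
dial(-9,4,-7)
p,d=grab_frame('scene');cv2.imwrite('pics/s3.png',cv2.resize(p[140:260,145:275,::-1],(650,600),interpolation=2))"
```

```text
clock: 16.8
position: [0.6002, -0.0348, 0.1327]
orientation: [0.486, 3.09, -0.003]
ft_force: [5.5, 0.3, -1.4]
grip_width: 0.0163
ticks unseen 0
t 16.85 theta 52.2 r 33.8 Ftan 1.0 Frad -3.4 z 0.1326 Fz -0.5 T [-0.39 -0.52 -0.01] w 0.0161
[[[0.13,-0.12,0.02],[-0.00,0.12,-0.02]],[[0.12,-0.13,0],[0,0,0]],[[0.1,-0.15,0],[0,0,0]],[[0.08,-0.16,0],[0,0,0]]]
```

View pics/w13.png

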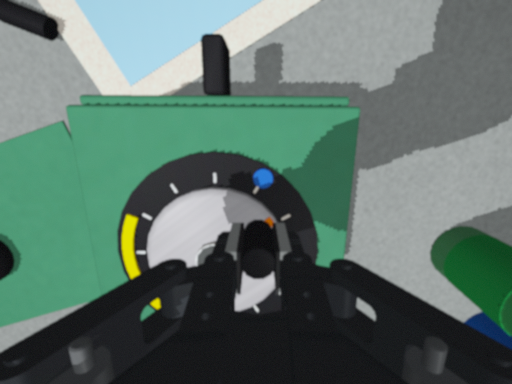

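View pics/s3.png

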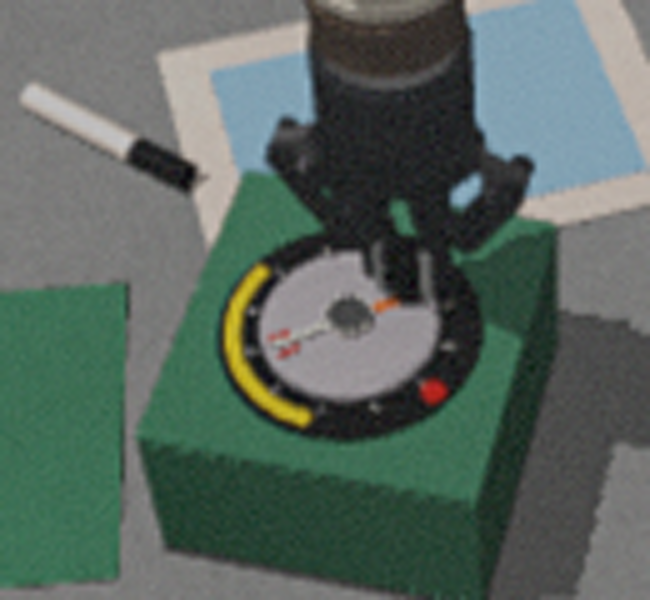

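```bash
cat >> ang.py <<'E'
def orange(fr,st,lo=36,hi=48):
    h=cv2.cvtColor(np.ascontiguousarray(fr),cv2.COLOR_RGB2HSV).astype(int)
    v,u=np.nonzero((h[...,0]>=5)&(h[...,0]<=18)&(h[...,1]>120)&(h[...,2]>80))
    A=np.array([ang(a,c,st) for a,c in zip(u,v)]).reshape(-1,2); A=A[(A[:,1]>lo)&(A[:,1]<hi)]
    print('orange',len(A),A.mean(0).round(1) if len(A) else None, A[:,0].min() if len(A) else '',A[:,0].max() if len(A) else '')
def svis(name='scene',pic=None):
    fr=pic if pic is not None else grab_frame(name)[0]; f=fr.astype(int); r,g,b=f[...,0],f[...,1],f[...,2]
    c,s=np.cos(YAW),np.sin(YAW); W=[];A=[]
    for v in range(384):
        for u in np.nonzero((r[v]>g[v]+25)&(r[v]>b[v]+15)&(r[v]<256))[0]:
            q=ray(name,u,v,.121)[:2]-AX; l=[-(c*q[0]+s*q[1]),-s*q[0]+c*q[1]]; rr=np.hypot(*l)
            if .026<rr<.044: A.append(np.degrees(np.arctan2(l[1],l[0]))); W.append(r[v,u]-(g[v,u]+b[v,u])/2)
    if A:
        A=np.radians(A);W=np.array(W,float); h=A[np.argmax(W)]; e=(A-h+np.pi)%(2*np.pi)-np.pi; k=abs(e)<.5
        print(name,'n',k.sum(),'ticks mid->pointer %.1f'%((np.degrees(h+(e[k]*W[k]).sum()/W[k].sum())-180)%360))
E
python3 - <<'E'
from ang import *
st=get_state()
orange(cv2.imread('pics/w13.png')[:,:,::-1],st)
p=cv2.imread('pics/w1.png')[:,:,::-1]; s=np.load('pics/w1s.npz'); orange(p,dict(position=s['p'],orientation=s['o']))
svis(); svis(pic=cv2.imread('pics/scene0.png')[:,:,::-1])
E
```

```text
orange 52 [51.5 41.9] 47.8 56.2
orange 14 [43.5 42.4] 40.3 47.2Traceback (most recent call last):
  File "<stdin>", line 5, in <module>
  File "ang.py", line 35, in svis
    q=ray(name,u,v,.121)[:2]-AX; l=[-(c*q[0]+s*q[1]),-s*q[0]+c*q[1]]; rr=np.hypot(*l)
      ~~~^^^^^^^^^^^^^^^
  File "h.py", line 8, in ray
    f,cx,cy,V=fixed(n); Rm=V[:3,:3]; o=-Rm.T@V[:3,3]; d=Rm.T@np.array([(u-cx)/f,(v-cy)/f,1]); return o+d*(z-o[2])/d[2]
              ~~~~~^^^
  File "h.py", line 5, in fixed
    c=camera_params(n); f=192/np.tan(np.radians(c['vertical_fov'])/2); return f,c['cx'],c['cy'],np.array(c['view'])
ValueError: time passes only in moves, steps and waits
```

```bash
python3 -m pendant '[[[0.13,-0.12,0],[0,0.1,0]],[[0.12,-0.13,0],[0,0,0]],[[0.06,-0.1,0],[0,0,0]]]'; python3 -c "
from ang import *
st=get_state(); p,d=grab_frame('wrist'); orange(p,st)
dial(-4,4,-4)"
```

```text
clock: 17.2
position: [0.5907, -0.0399, 0.1326]
orientation: [0.484, 3.097, 0.005]
ft_force: [2.7, 1.3, 0.3]
grip_width: 0.0161
orange 56 [34.9 42. ] 31.1 38.8
t 17.25 theta 34.5 r 33.7 Ftan 3.4 Frad -1.5 z 0.1326 Fz -0.5 T [ 0.03 -0.72 -0.03] w 0.0159
[[[0.04,-0.07,0.02],[0.04,0.06,-0.00]],[[0.04,-0.07,0],[0,0,0]],[[0.03,-0.07,0],[0,0,0]],[[0.03,-0.07,0],[0,0,0]]]
```

```bash
python3 -m pendant '[[[0.06,-0.1,0],[0,0,0]],[[0,0,0],[0,0,0]]]'; python3 -c "
from ang import *
st=get_state(); p,d=grab_frame('wrist'); orange(p,st);cv2.imwrite('pics/w14.png',p[:,:,::-1])
dial(-4,4,-4)"
```

```text
clock: 17.42
position: [0.5882, -0.042, 0.1327]
orientation: [0.483, 3.096, 0.006]
ft_force: [1.2, -2.9, 1.8]
grip_width: 0.0163
orange 59 [29.2 41.9] 25.5 33.0
t 17.47 theta 29.7 r 33.7 Ftan 0.2 Frad -2.1 z 0.1326 Fz 1.2 T [-0.48 -0.33  0.03] w 0.0165
[[[0.04,-0.07,0.02],[0.04,0.06,0.00]],[[0.03,-0.07,0],[0,0,0]],[[0.03,-0.07,0],[0,0,0]],[[0.02,-0.08,0],[0,0,0]]]
```

View pics/w14.png

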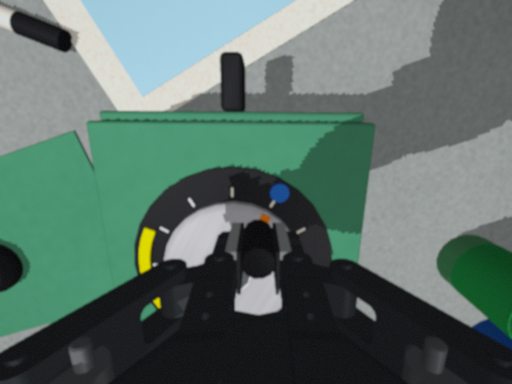

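The pointer is at 29.2°, at blue. Clockwise again, gently.

```bash
python3 -c "
from ang import *
dial(9,5,9)"
```

```text
t 17.47 theta 29.7 r 33.7 Ftan 0.2 Frad -2.1 z 0.1326 Fz 1.2 T [-0.48 -0.33  0.03] w 0.0165
[[[-0.1,0.15,0.02],[0.04,0.06,0.00]],[[-0.12,0.13,0],[0,0,0]],[[-0.14,0.11,0],[0,0,0]],[[-0.16,0.09,0],[0,0,0]],[[-0.17,0.06,0],[0,0,0]]]
```

```bash
python3 -m pendant '[[[-0.1,0.15,0],[0,0.05,0]],[[-0.12,0.13,0],[0,0,0]],[[-0.14,0.11,0],[0,0,0]],[[-0.16,0.09,0],[0,0,0]],[[-0.17,0.06,0],[0,0,0]]]'; python3 -c "
from ang import *
dial(9,5,9)"
```

```text
clock: 17.88
position: [0.6076, -0.0332, 0.1326]
orientation: [-0.485, -3.092, -0.001]
ft_force: [-4.4, -0.0, 5.3]
grip_width: 0.0161
t 17.88 theta 66.8 r 33.9 Ftan -4.4 Frad 0.4 z 0.1326 Fz 5.3 T [-0.19  0.73  0.02] w 0.0161
[[[-0.17,0.06,0.02],[-0.01,-0.11,-0.01]],[[-0.18,0.03,0],[0,0,0]],[[-0.18,0.0,0],[0,0,0]],[[-0.18,-0.03,0],[0,0,0]],[[-0.17,-0.05,0],[0,0,0]]]
```

```bash
python3 -m pendant '[[[-0.17,0.06,0],[0,-0.1,0]],[[-0.18,0.03,0],[0,0,0]],[[-0.18,0,0],[0,0,0]],[[-0.18,-0.03,0],[0,0,0]],[[-0.17,-0.05,0],[0,0,0]]]'; python3 -c "
from ang import *
dial(9,5,9)"
```

```text
clock: 18.3
position: [0.6327, -0.0405, 0.1325]
orientation: [-0.484, -3.097, 0.005]
ft_force: [-7.1, -1.6, 5.4]
grip_width: 0.0163
t 18.30 theta 111.8 r 34.3 Ftan -4.4 Frad -5.7 z 0.1325 Fz 5.4 T [-0.21  1.29 -0.05] w 0.0163
[[[-0.16,-0.08,0.02],[-0.04,-0.06,0.00]],[[-0.15,-0.1,0],[0,0,0]],[[-0.13,-0.12,0],[0,0,0]],[[-0.11,-0.14,0],[0,0,0]],[[-0.08,-0.16,0],[0,0,0]]]
```

```bash
python3 -m pendant '[[[-0.15,-0.09,0],[0,-0.05,0]],[[-0.13,-0.11,0],[0,0,0]],[[-0.11,-0.13,0],[0,0,0]],[[-0.09,-0.15,0],[0,0,0]],[[-0.06,-0.16,0],[0,0,0]]]'; python3 -c "
from ang import *
dial(6,5,6);vis('w15')"
```

```text
clock: 18.72
position: [0.6442, -0.0588, 0.1326]
orientation: [-0.477, -3.101, -0.01]
ft_force: [-0.6, 3.4, 3.0]
grip_width: 0.016
t 18.72 theta 148.6 r 34.3 Ftan -3.4 Frad 0.2 z 0.1326 Fz 3.0 T [ 0.47  0.1  -0.  ] w 0.0160
[[[-0.06,-0.1,0.02],[0.06,-0.05,0.05]],[[-0.05,-0.11,0],[0,0,0]],[[-0.03,-0.11,0],[0,0,0]],[[-0.02,-0.12,0],[0,0,0]],[[-0.01,-0.12,0],[0,0,0]]]
n 163 spread 18.5 POINTER 146.5 needle offs -1.7 of +-9.2
```

Now slowly, about 6° per row.

```bash
python3 -m pendant '[[[-0.06,-0.11,0],[0.05,0,0]],[[-0.05,-0.12,0],[0,0,0]],[[-0.04,-0.12,0],[0,0,0]],[[-0.02,-0.13,0],[0,0,0]],[[-0.01,-0.13,0],[0,0,0]]]'; python3 -c "
from ang import *
dial(6,5,6);vis('w16')"
```

```text
clock: 19.18
position: [0.6443, -0.0752, 0.1325]
orientation: [-0.472, -3.099, -0.013]
ft_force: [-2.3, 2.9, 3.7]
grip_width: 0.0162
t 19.18 theta 176.1 r 34.5 Ftan -2.2 Frad -2.9 z 0.1325 Fz 3.7 T [0.5  0.37 0.01] w 0.0162
[[[-0.0,-0.12,0.02],[0.07,-0.07,0.08]],[[0.01,-0.12,0],[0,0,0]],[[0.02,-0.12,0],[0,0,0]],[[0.03,-0.11,0],[0,0,0]],[[0.05,-0.11,0],[0,0,0]]]
n 159 spread 18.6 POINTER 174.6 needle offs -0.3 of +-9.3
```

```bash
python3 -m pendant '[[[0.01,-0.12,0],[0.07,0,0.08]],[[0.02,-0.12,0],[0,0,0]],[[0.03,-0.12,0],[0,0,0]]]'; python3 -c "
from ang import *
dial(6,5,6);vis('w17')"
```

```text
clock: 19.48
position: [0.6407, -0.084, 0.1326]
orientation: [-0.484, -3.099, -0.006]
ft_force: [-1.2, 4.5, 3.4]
grip_width: 0.0162
t 19.48 theta -168.1 r 34.4 Ftan -3.4 Frad -3.3 z 0.1326 Fz 3.4 T [ 0.81 -0.09  0.01] w 0.0162
[[[0.03,-0.11,0.02],[0.03,-0.05,-0.00]],[[0.04,-0.11,0],[0,0,0]],[[0.05,-0.11,0],[0,0,0]],[[0.06,-0.1,0],[0,0,0]],[[0.07,-0.09,0],[0,0,0]]]
n 165 spread 18.8 POINTER 190.8 needle offs 0.1 of +-9.4
```

```bash
python3 -m pendant '[[[0.04,-0.1,0],[0,0,0]],[[0.05,-0.1,0],[0,0,0]],[[0.05,-0.1,0],[0,0,0]]]'; python3 -c "
from ang import *
dial(6,5,6);vis('w18')"
```

```text
clock: 19.78
position: [0.6341, -0.0922, 0.1326]
orientation: [-0.485, -3.101, -0.006]
ft_force: [3.6, 8.4, 0.6]
grip_width: 0.0159
t 19.78 theta -150.4 r 34.4 Ftan -8.3 Frad -3.8 z 0.1326 Fz 0.6 T [ 1.83 -0.93 -0.01] w 0.0159
[[[0.06,-0.1,0.02],[0.03,-0.04,-0.00]],[[0.07,-0.09,0],[0,0,0]],[[0.08,-0.08,0],[0,0,0]],[[0.09,-0.08,0],[0,0,0]],[[0.1,-0.07,0],[0,0,0]]]
n 166 spread 18.9 POINTER 209.1 needle offs -1.5 of +-9.5
```

```bash
python3 -m pendant '[[[0,0,0],[0,0,0]]]'; python3 -c "
from ang import *
dial(4,2,4);vis('w19')"
```

```text
clock: 19.92
position: [0.6346, -0.0918, 0.1326]
orientation: [-0.485, -3.102, -0.01]
ft_force: [1.0, 4.6, 3.0]
grip_width: 0.0159
t 19.92 theta -151.5 r 34.4 Ftan -3.9 Frad -2.7 z 0.1326 Fz 3.0 T [ 0.76 -0.31 -0.03] w 0.0159
[[[0.04,-0.07,0.02],[0.06,-0.03,-0.00]],[[0.04,-0.07,0],[0,0,0]]]
n 167 spread 19.0 POINTER 208.2 needle offs -0.5 of +-9.5
```

View pics/w19.png

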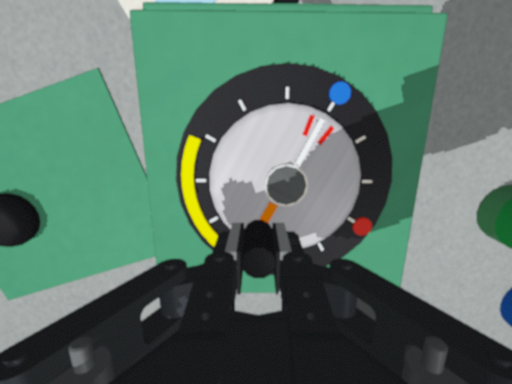

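```bash
python3 -m pendant '[[[0.05,-0.07,0],[0,0,0]]]'; python3 -c "
from ang import *
dial(4,2,4);vis('w20');dial(4,1,4)"
```

```text
clock: 20.05
position: [0.6341, -0.0922, 0.1326]
orientation: [0.484, 3.103, 0.014]
ft_force: [5.7, 7.0, 0.2]
grip_width: 0.0159
t 20.05 theta -150.4 r 34.4 Ftan -9.0 Frad -1.3 z 0.1326 Fz 0.2 T [ 1.29 -1.1   0.03] w 0.0159
[[[0.04,-0.07,0.02],[0.08,-0.00,0.01]],[[0.05,-0.06,0],[0,0,0]]]
n 167 spread 19.0 POINTER 209.2 needle offs -1.5 of +-9.5
t 20.10 theta -150.1 r 34.4 Ftan -6.8 Frad -2.8 z 0.1326 Fz 0.9 T [ 1.09 -0.83 -0.07] w 0.0160
[[[0.04,-0.07,0.02],[0.09,0.00,0.01]]]
```

It pushes back: 9 N for only 1° of motion. I'll check that it's held the other way too.

```bash
python3 -m pendant '[[[-0.05,0.07,0],[0,0,0]]]'; python3 -c "
from ang import *
dial(-4,1,-4);vis();"; python3 -m pendant '[[[-0.04,0.06,0],[0,0,0]]]'; python3 -c "
from ang import *
dial(-4,1,-4);vis();"
```

```text
clock: 20.18
position: [0.6358, -0.0907, 0.1325]
orientation: [0.484, 3.103, 0.015]
ft_force: [-4.1, 2.2, 5.3]
grip_width: 0.016
t 20.18 theta -154.1 r 34.5 Ftan 1.2 Frad -4.4 z 0.1325 Fz 5.3 T [0.24 0.93 0.03] w 0.0160
[[[-0.03,0.07,0.02],[0.09,-0.00,0.01]]]
n 164 spread 18.7 POINTER 205.6 needle offs 0.6 of +-9.4
clock: 20.32
position: [0.6365, -0.0899, 0.1325]
orientation: [-0.484, -3.103, -0.012]
ft_force: [-4.6, 0.8, 4.2]
grip_width: 0.0161
t 20.32 theta -156.0 r 34.5 Ftan 2.5 Frad -4.0 z 0.1325 Fz 4.2 T [ 0.2   0.76 -0.03] w 0.0161
[[[-0.03,0.07,0.02],[0.07,-0.02,0.00]]]
n 169 spread 18.8 POINTER 203.6 needle offs 1.1 of +-9.4
```

```bash
python3 -m pendant '[[[-0.04,0.07,0],[0,0,0]]]'; python3 -c "
from ang import *
dial(-4,1,-4);vis();"
```

```text
clock: 20.45
position: [0.6376, -0.0886, 0.1326]
orientation: [-0.485, -3.102, -0.01]
ft_force: [-4.2, 2.1, 5.1]
grip_width: 0.0165
t 20.45 theta -158.8 r 34.5 Ftan 1.0 Frad -4.6 z 0.1326 Fz 5.1 T [0.31 0.74 0.07] w 0.0165
[[[-0.03,0.07,0.02],[0.06,-0.03,-0.00]]]
n 167 spread 18.7 POINTER 200.8 needle offs 0.6 of +-9.4
```

```bash
python3 -m pendant '[[[0.02,-0.08,0],[0,0,0]],[[0.03,-0.08,0],[0,0,0]],[[0.03,-0.07,0],[0,0,0]]]'; python3 -c "
from ang import *
dial(4,1,4);vis();"; python3 -m pendant '[[[0.04,-0.08,0],[0,0,0]],[[0.04,-0.08,0],[0,0,0]]]'; python3 -c "
from ang import *
dial(4,1,4);vis();"
```

```text
clock: 20.75
position: [0.6346, -0.0918, 0.1326]
orientation: [-0.482, -3.104, -0.018]
ft_force: [1.8, 7.4, 1.9]
grip_width: 0.0166
t 20.75 theta -151.5 r 34.5 Ftan -6.4 Frad -4.1 z 0.1326 Fz 1.9 T [ 1.37 -0.42 -0.03] w 0.0166
[[[0.04,-0.07,0.02],[0.11,-0.02,0.02]]]
n 167 spread 18.9 POINTER 208.1 needle offs -0.5 of +-9.5
clock: 20.97
position: [0.6341, -0.0922, 0.1326]
orientation: [0.477, 3.1, 0.031]
ft_force: [2.9, 8.7, 0.8]
grip_width: 0.0165
t 20.97 theta -150.4 r 34.4 Ftan -8.1 Frad -4.5 z 0.1326 Fz 0.8 T [ 1.4  -0.61 -0.  ] w 0.0165
[[[0.04,-0.07,0.02],[0.20,0.02,0.05]]]
n 165 spread 18.9 POINTER 209.2 needle offs -1.0 of +-9.5
```

The stop is firm at about 208–209° and repeatable, inside the yellow arc (185–295). I'll relax the push, open and lift.

```bash
python3 -m pendant '[[[0,0,0],[0,0,0]],[[0,0,0],[0,0,0]]]'; python3 -m pendant '[[[0,0,0],[0,0,0]],[[0,0,0],[0,0,0]],[[0,0,0],[0,0,0]]]' 0.4;  python3 -c "
from ang import *
dial(4,1,4);vis('w21');"
```

```text
clock: 21.18
position: [0.6353, -0.0912, 0.1325]
orientation: [0.474, 3.098, 0.034]
ft_force: [-2.3, 3.1, 4.5]
grip_width: 0.0158
clock: 21.43
position: [0.6355, -0.0937, 0.1309]
orientation: [0.476, 3.097, 0.027]
ft_force: [-0.5, 0.1, 0.8]
grip_width: 0.0507
t 21.43 theta -150.4 r 36.4 Ftan 0.3 Frad -0.4 z 0.1309 Fz 0.8 T [-0.04 -0.04 -0.01] w 0.0507
[[[0.04,-0.07,-0.04],[0.18,0.05,0.04]]]
n 173 spread 18.9 POINTER 206.0 needle offs 0.5 of +-9.5
```

View pics/w21.png

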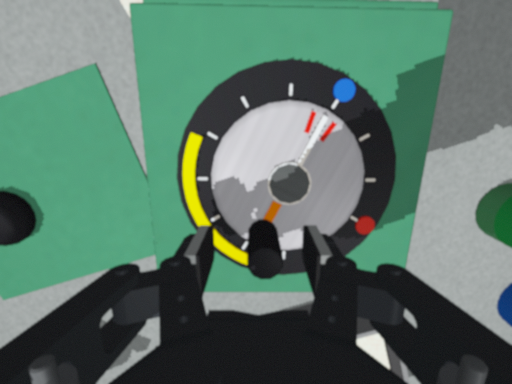

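```bash
python3 -m pendant '[[[0,0,-0.9],[0,0,0]],[[0,0,-0.9],[0,0,0]],[[0,0,-0.7],[0,0,0]],[[0,0,0],[0,0,0]]]'; python3 -c "
from h import *
plan(np.array([.4955,-.0300,.17]),YAW)"
```

```text
clock: 21.82
position: [0.6325, -0.0978, 0.2037]
orientation: [-0.483, -3.104, -0.023]
ft_force: [-0.1, 0.2, -0.1]
grip_width: 0.051
[[[1.0,0.15,0.23],[0.13,-0.03,0.01]],[[1.0,0.15,0.22],[0,0,0]],[[1.0,0.15,0.22],[0,0,0]],[[1.0,0.15,0.22],[0,0,0]],[[1.0,0.15,0.23],[0,0,0]]]
t 21.82 pos [ 0.6325 -0.0978  0.2037] F [-0.1  0.2 -0.1] left [-0.137   0.0678 -0.0337]
```

```bash
python3 -m pendant '[[[1,0.15,0],[0.13,0,0]],[[1,0.15,0],[0,0,0]],[[1,0.15,0.2],[0,0,0]],[[1,0.15,0.4],[0,0,0]],[[0.9,0.15,0.4],[0,0,0]]]' 0.3; python3 -c "
from h import *
plan(np.array([.4955,-.0300,.13]),YAW)
st=get_state();p,d=grab_frame('wrist');cv2.imwrite('pics/w22.png',p[:,:,::-1])
for q in ((-.130,0),(-.096,0)):
    c,s=np.cos(YAW),np.sin(YAW); X=[.606+c*q[0],-.0654+s*q[0],.104]; print(wproj(X,st['position'],st['orientation']))"
```

```text
clock: 22.23
position: [0.5023, -0.0356, 0.1702]
orientation: [0.495, 3.095, -0.005]
ft_force: [0.8, 0.0, -0.9]
grip_width: 0.06
[[[0.21,0.08,1.0],[-0.02,0.07,-0.07]],[[0.07,0.03,0.34],[0,0,0]],[[0,0,0],[0,0,0]],[[0,0,0],[0,0,0]],[[0,0,0],[0,0,0]]]
t 22.23 pos [ 0.5023 -0.0356  0.1702] F [ 0.8  0.  -0.9] left [-0.0068  0.0056 -0.0402]
[262.6334135  175.63082137]
[262.70041779 215.28291206]
```

View pics/w22.png

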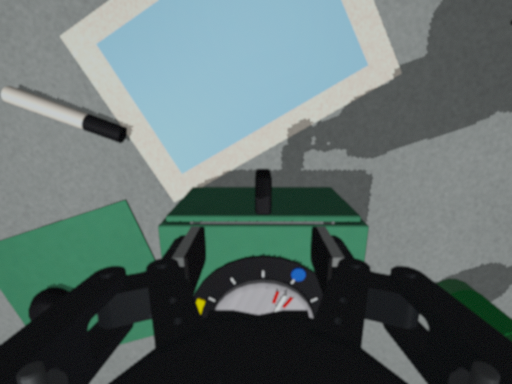

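The fin at (264,192) matches the prediction. Down over it.

```bash
python3 -m pendant '[[[0.21,0.08,0.3],[0,0.07,-0.07]],[[0.05,0.03,0.3],[0,0,0]],[[0,0,0.3],[0,0,0]],[[0,0,0],[0,0,0]]]'; python3 -c "
from h import *
plan(np.array([.4955,-.0300,.076]),YAW)"
```

```text
clock: 22.62
position: [0.4784, -0.0277, 0.1334]
orientation: [-0.478, -3.081, 0.007]
ft_force: [-0.5, -0.7, -0.1]
grip_width: 0.0601
[[[-0.32,0.06,1.0],[-0.08,-0.22,0.02]],[[-0.27,0.05,0.91],[0,0,0]],[[0,0,0],[0,0,0]],[[0,0,0],[0,0,0]],[[0,0,0],[0,0,0]]]
t 22.62 pos [ 0.4784 -0.0277  0.1334] F [-0.5 -0.7 -0.1] left [ 0.0171 -0.0023 -0.0574]
```

```bash
python3 -m pendant '[[[-0.5,0.06,0.3],[-0.08,-0.2,0]],[[0,0,0.3],[0,0,0]],[[0,0,0.3],[0,0,0]],[[0,0,0],[0,0,0]]]'; python3 -c "
from h import *
plan(np.array([.4955,-.0300,.076]),YAW)"
```

```text
clock: 22.95
position: [0.4949, -0.0321, 0.1044]
orientation: [-0.484, -3.103, 0.001]
ft_force: [-0.8, -0.8, -0.3]
grip_width: 0.0596
[[[0,0.07,0.95],[0,-0.01,0]],[[0,0,0],[0,0,0]],[[0,0,0],[0,0,0]],[[0,0,0],[0,0,0]],[[0,0,0],[0,0,0]]]
t 22.95 pos [ 0.4949 -0.0321  0.1044] F [-0.8 -0.8 -0.3] left [ 0.0006  0.0021 -0.0284]
```

```bash
python3 -m pendant '[[[0,0.07,0.5],[0,0,0]],[[0,0,0.45],[0,0,0]],[[0,0,0],[0,0,0]]]'; python3 -c "
from h import *
plan(np.array([.4955,-.0300,.076]),YAW)
p,d=grab_frame('wrist');cv2.imwrite('pics/w23.png',p[:,:,::-1])"
```

```text
clock: 23.2
position: [0.4968, -0.031, 0.0759]
orientation: [0.487, 3.103, -0.001]
ft_force: [-0.0, -0.0, -0.4]
grip_width: 0.0598
[[[0.05,0.02,0],[-0.01,0,-0.01]],[[0,0,0],[0,0,0]],[[0,0,0],[0,0,0]],[[0,0,0],[0,0,0]],[[0,0,0],[0,0,0]]]
t 23.2 pos [ 0.4968 -0.031   0.0759] F [-0.  -0.  -0.4] left [-0.0013  0.001   0.0001]
```

View pics/w23.png

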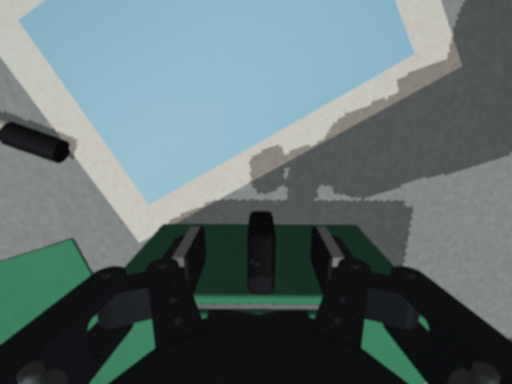

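```bash
python3 -m pendant '[[[0,0,0],[0,0,0]],[[0,0,0],[0,0,0]],[[0,0,0],[0,0,0]],[[0,0,0],[0,0,0]],[[0,0,0],[0,0,0]]]' 1; python3 -m pendant '[[[0,0,0],[0,0,0]],[[0.15,0,0],[0,0,0]],[[0.2,0,0],[0,0,0]]]'; python3 -c "
from h import *
print(get_state()['grip_width'])
plan(np.array([.4968,-.031,.0759]),YAW)"
```

```text
clock: 23.67
position: [0.4994, -0.0302, 0.0799]
orientation: [0.487, 3.099, 0.004]
ft_force: [1.1, -1.1, -8.9]
grip_width: 0.0128
clock: 23.92
position: [0.4914, -0.0276, 0.0798]
orientation: [0.488, 3.094, 0.002]
ft_force: [3.7, 0.7, -5.1]
grip_width: 0.0125
0.012461317223759035
[[[-0.21,-0.05,0.13],[0.03,0.08,-0.03]],[[0,0,0],[0,0,0]],[[0,0,0],[0,0,0]],[[0,0,0],[0,0,0]],[[0,0,0],[0,0,0]]]
t 23.92 pos [ 0.4914 -0.0276  0.0798] F [ 3.7  0.7 -5.1] left [ 0.0054 -0.0034 -0.0039]
```

The drawer slides at about 4 N. Pulling on.

```bash
python3 -m pendant '[[[0.25,0,0],[0,0,0]],[[0.25,0,0],[0,0,0]],[[0.25,0,0],[0,0,0]],[[0.25,0,0],[0,0,0]]]'; python3 -c "
from h import *
plan(np.array([.4423,-.0119,.0798]),YAW)"
```

```text
clock: 24.25
position: [0.4616, -0.0178, 0.0798]
orientation: [0.488, 3.091, 0.002]
ft_force: [3.5, 0.4, -5.0]
grip_width: 0.0128
[[[0.67,-0.01,-0.01],[0.03,0.11,-0.03]],[[0,0,0],[0,0,0]],[[0,0,0],[0,0,0]],[[0,0,0],[0,0,0]],[[0,0,0],[0,0,0]]]
t 24.25 pos [ 0.4616 -0.0178  0.0798] F [ 3.5  0.4 -5. ] left [-0.0193  0.0059 -0.    ]
```

```bash
python3 -m pendant '[[[0.22,0,0],[0,0,0]],[[0.2,0,0],[0,0,0]],[[0.15,0,0],[0,0,0]],[[0,0,0],[0,0,0]]]'; python3 -c "
from h import *
plan(np.array([.4423,-.0119,.0798]),YAW)"
```

```text
clock: 24.58
position: [0.4407, -0.0109, 0.0799]
orientation: [0.487, 3.093, 0.003]
ft_force: [2.9, 1.4, -6.6]
grip_width: 0.013
[[[-0.06,-0.01,0],[0.03,0.1,-0.02]],[[0,0,0],[0,0,0]],[[0,0,0],[0,0,0]],[[0,0,0],[0,0,0]],[[0,0,0],[0,0,0]]]
t 24.58 pos [ 0.4407 -0.0109  0.0799] F [ 2.9  1.4 -6.6] left [ 0.0016 -0.001  -0.0001]
```

```bash
python3 -m pendant '[[[0,0,0],[0,0,0]],[[0,0,0],[0,0,0]],[[0,0,0],[0,0,0]],[[0,0,0],[0,0,0]]]' 0.3; python3 -m pendant '[[[0,0,-0.5],[0,0,0]],[[0,0,-0.9],[0,0,0]],[[0,0,-0.9],[0,0,0]],[[0,0,-0.9],[0,0,0]],[[0,0,-0.9],[0,0,0]]]'; python3 -m pendant '[[[0.7,0,-0.5],[0,0,0]],[[0.9,0,-0.3],[0,0,0]],[[0.5,0,0],[0,0,0]],[[0,0,0],[0,0,0]]]'; python3 -c "
from ang import *
vis('w24')
p,d=grab_frame('scene');cv2.imwrite('pics/s4.png',p[:,:,::-1])"
```

```text
clock: 24.92
position: [0.4392, -0.0109, 0.0808]
orientation: [0.485, 3.095, 0.003]
ft_force: [-0.6, -0.2, -0.1]
grip_width: 0.0596
clock: 25.33
position: [0.4328, -0.0113, 0.2024]
orientation: [-0.486, -3.096, 0.001]
ft_force: [0.4, 0.2, -0.4]
grip_width: 0.0597
clock: 25.67
position: [0.3765, 0.0078, 0.2355]
orientation: [0.489, 3.097, 0.003]
ft_force: [-0.5, -0.3, -0.5]
grip_width: 0.0598
ticks unseen 0
```

View pics/w24.png

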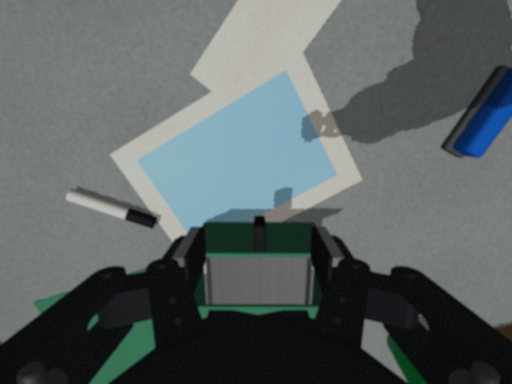

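View pics/s4.png

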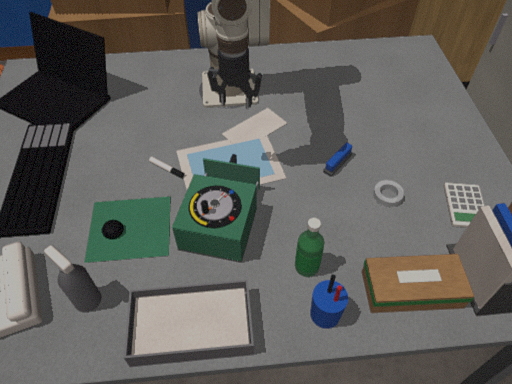

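```bash
python3 -c "
from h import *
st=get_state()
c,s=np.cos(YAW),np.sin(YAW)
for n,u,v in(('fin tip',260,218),('fin root',260,250)):
    q=wray(u,v,.104,st['position'],st['orientation'])[:2]-[.606,-.0654]; print(n,c*q[0]+s*q[1],-s*q[0]+c*q[1])
print(st['joint_velocities'].round(3),st['ft_force'].round(1),st['clock'])
a=cv2.imread('pics/scene0.png').astype(int);b=cv2.imread('pics/s4.png').astype(int)
for n,(u,v,r) in dict(tea=(310,245,35),marker=(167,168,20),mouse=(113,230,15),stapler=(339,158,18),tape=(389,193,18)).items(): print(n,abs(a-b)[v-r:v+r,u-r:u+r].mean().round(1),(abs(a-b)[v-r:v+r,u-r:u+r].max(-1)>40).sum())
"
```

```text
fin tip -0.19847514622762086 0.0019669386696056224
fin root -0.15925874706463267 0.0019338064636162805
[-0.007  0.035  0.006 -0.014 -0.002 -0.   ] [ 1.2  0.7 -0. ] 25.7667
tea 4.1 0
marker 4.1 0
mouse 5.4 0
stapler 15.7 302
tape 4.0 0
```

```bash
python3 -c "
import cv2,numpy as np
for f in('scene0','s4'):
    h=cv2.cvtColor(cv2.imread(f'pics/{f}.png'),cv2.COLOR_BGR2HSV)[130:190,310:370]; v,u=np.nonzero((h[...,0]>105)&(h[...,0]<130)&(h[...,1]>150)&(h[...,2]>40)); print(len(u),u.mean(),v.mean())
from station import *
sign_off()"
```

```text
264 28.450757575757574 26.12121212121212
280 28.239285714285714 26.617857142857144
the job is handed in; nothing more can be done
```

The safe is open, the drawer is about 6 cm out, and the job was handed in at 25.8 s on the robot's clock; no verdict came back.

- **Clockwise to red:** I turned the dial about 2.2 turns clockwise and stopped with the pointer at about 121–122° (red is at 120°).
- **Counter-clockwise to blue:** I went back a turn and a quarter, past red once, and stopped at 29.2° (blue is at 30°).
- **Clockwise to the lock:** The dial met a springy stop at about 208–209°, inside the yellow arc. It stopped there again on a second try.
- **Needle:** Every camera reading showed it well between the red ticks. The largest sideways force at the knob when I checked was about 9 N, against the 14 N limit. The needle was hidden for parts of each turn, so those stretches rest on the force readings at the end of each move.
- **Drawer:** It slid at about 4 N. The hand moved 61.7 mm; the wrist camera put the fin 63–68 mm out while the arm was still settling.
- **At hand-in:** The gripper was open and touching nothing. The bottle, marker, mouse and tape looked unchanged in the before-and-after pictures. The stapler's patch differed, which I put down to the arm's shadow, because its centre moved only about 0.5 pixel.

**One check disagreed:** after the first stop I turned the dial back and it moved about 8° with little force, where it should have turned neither way. I took this as play before the stop. The drawer opening afterwards confirmed that the lock had dropped in.

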